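Load the roller nest of the interlock swing arm and lock it shut

ROBOT

A 7-joint arm with a two-finger parallel gripper is mounted at the origin on the work surface. World frame = base frame: x ahead of the robot, y to its left, z up, the work surface at z = 0. Lengths are in m, angles in rad, forces in N, time in s.
With the tool pointing down it reaches from about 0.425 to 0.925 m from the base axis. Payload 6.8 kg.
Tool frame: the origin (TCP) lies between the finger pads; the fingertips stand r.tcp_to_tips ahead of it and the grasp point (between the pads) lies 3 mm ahead of it (r.tcp_to_tips is the distance from the TCP to the fingertips, in m); z points along the fingers, y is the line along which they close (so a half turn about z gives the same grasp; the last joint's range is limited). The gripper opens to 85 mm and grips with 20 to 120 N. Pads are 22 mm wide; open, the fingers measure 114 mm over their backs; the gripper's body (76 mm by 85 mm) begins 54 mm behind the grasp point. The pads swing forward as they close: fully open they stand 13 mm farther back than shut.
Start: joints at [-1.455, 0.477, 0.022, 1.555, -0.011, 1.109, -0.083], TCP at [0.15, 0.658, 0.219] pointing down, gripper open.
Joint ranges: [-2.96, 2.96], [-0.34, 2.1], [-1.41, 1.46], [0.24, 2.44], [-1.37, 4.51], [0.17, 1.92], [-2.96, 2.96]. Speed limits (rad/s): [2.39, 2.39, 3.14, 3.14, 3.14, 3.14, 3.14].

INTERFACE

Orientations are given as a rotation vector (axis times angle).
In Python, from bench import r gives the robot as it stands. The module is installed in compiled form; this text tells all that it offers.
- The arm moves only by the tool step_arm, never from a script. Its argument "moves" is a list of rows, each an object of numbers: "rx", "ry", "rz": the turn, a rotation vector about the tool's x, y, z in degrees; "dx", "dy", "dz": the shift along the tool's x, y, z in mm; "gripper": the opening, from -1 (shut) to 1 (fully open). In form: [{"rx": .., "ry": .., "rz": .., "dx": .., "dy": .., "dz": .., "gripper": ..}, ...]. A call has 1 to 20 rows; each row shifts and turns the commanded pose from where the row before left it, along the tool's axes as they then stand; what a row does not reach is not made up. A row lasts 1/8 s, in which the tool goes at most 62.5 mm and 10.7 degrees, less where a joint would pass 70% of its speed; a pose out of reach is approached as far as the arm can. A call is refused whole if a number of a shift passes 62.5 or a number of a turn 10.7, either way. A call with a gripper value outside its range is refused whole. The fingers move at their own pace and stop on an object; "grip_force" is the grip in N (left out, the last holds). Time passes only in rows, so rows that do not move let the fingers close. It gives the time, the measured TCP pose, the force, the opening and the grip force at its end, in the units of the state.
- r.get_obs(): the state, without advancing time (a new reading comes with each control period).
- r.grab_frame(name): name is "side" or "top" or "wrist"; returns the picture (384x512x3 uint8, blue, green, red); there is no depth.
- r.camera_info(name): a dict with "mtx" (3x3 intrinsics, pixels), "rvec" (rotation vector, rad) and "tvec" (3), from world to camera coordinates, as OpenCV has them. Camera axes: x right, y down, z forward; pixel columns grow to the right and rows downward; lengths in m; the calibration is good to about 2 mm. A picture is of the moment at which its call begins: read the wrist's pose just before it. camera_info takes no time and is no camera call; for the wrist camera it gives the pose at the moment of the call.
- r.hand_in(): hands the job in; it is judged then, once.
The state is a dict: "clock": time; "joints": joint angles; "qvel": joint speeds; "tau": joint torques, N m; "tcp_pos": TCP position; "orientation": TCP orientation; "contact_force": force on the tool from outside, world axes, zero at the start; "moment": the same for the moment, N m; "grip_width": finger opening in m; "gripper_force": force on a finger pad.
Only numpy, scipy, OpenCV 4.12 (cv2) and the standard library are available. Lean on these libraries where they do the work, as an engineer would, in place of code of your own. Each camera call takes 0.05 s, during which the arm holds its last target. There are 200 camera calls.

TASK

Swing the black arm out to its open stop, then lift every green roller with a hanger off the rack's hooks and seat each upright and fully home in a seat of its own on the opened arm. With all of them loaded, swing the arm by its red handle back to its closed stop beside the grey housing, the rollers still seated, then stand the steel lock bolt upright and fully down in its round recess in the walnut board so that the arm is locked; leave the other things on the bench where they are.

Things in the scene. Friction and masses are not known exactly. Their poses are not given: they have to be found in the camera images.
- swing_arm (a joint): black steel swing arm on the walnut board, rad: 0 = closed (along the grey housing), 1.5 = open stop (pointing towards the robot); grows clockwise seen from above. Level bar 44 mm wide, 20 mm thick, top 53 mm above the bench, reaching 200 mm from its upright pivot. Stays where it is left (about 2 N at the handle). Carries the three seats and the handle
- swing_pivot (a point): point on the swing arm's upright hinge axis, level with the arm's top face; a steel boss 28 mm across stands 14 mm high there
- swing_handle (a point): point on the axis of the swing arm's red upright round handle post, 180 mm from the pivot; post 18 mm across, rising from 53 to 128 mm above the bench; this point is at 113 mm, 15 mm below its top. It moves with the arm, 43 mm beyond seat3
- rack: aluminium rack: level 16 mm bar 316 mm long on two posts. Origin on the bench under the bar's middle; y along the bar. Four hooks, at y = -120, -40, 40, 120 mm, point along its -x (to the robot): 6 mm rods, centre line 160 mm above the bench, running out to 58 mm from the bar's centre line; the tip there turns up, ending 7 mm above the top of the rod
- seat1 (a point): centre of the mouth of seat hole 1 in the swing arm's top face, 45 mm from the pivot; moves with the arm. 15 mm wide, straight through, 1.5 mm bevel, pale magnet strips beside it (no pull to feel). Takes one roller's pin; the roller's underside then rests on the face
- seat2 (a point): centre of the mouth of seat hole 2 in the swing arm's top face, 91 mm from the pivot; moves with the arm. 15 mm wide, straight through, 1.5 mm bevel, pale magnet strips beside it (no pull to feel). Takes one roller's pin; the roller's underside then rests on the face
- seat3 (a point): centre of the mouth of seat hole 3 in the swing arm's top face, 137 mm from the pivot; moves with the arm. 15 mm wide, straight through, 1.5 mm bevel, pale magnet strips beside it (no pull to feel). Takes one roller's pin; the roller's underside then rests on the face
- roller1_mid (a point): green roller with hanger at rack y -120 mm, or absent. Point on its axis, 42 of 84 mm up. z up: pin 11 wide, 18 long; roller 34 wide, 18 high; plate 48 high, 24 wide (its y), 8 thick (x), top 42 above the point; slot 12 wide, 4 to 30 above it, on the hook rod 34-45 from the bar's centre line: raise 8-19, then draw off. 0.1 kg. Seated: point 24 above the seat (all mm)
- roller2_mid (a point): green roller with hanger at rack y -40 mm, or absent. Point on its axis, 42 of 84 mm up. z up: pin 11 wide, 18 long; roller 34 wide, 18 high; plate 48 high, 24 wide (its y), 8 thick (x), top 42 above the point; slot 12 wide, 4 to 30 above it, on the hook rod 34-45 from the bar's centre line: raise 8-19, then draw off. 0.1 kg. Seated: point 24 above the seat (all mm)
- roller3_mid (a point): green roller with hanger at rack y 40 mm, or absent. Point on its axis, 42 of 84 mm up. z up: pin 11 wide, 18 long; roller 34 wide, 18 high; plate 48 high, 24 wide (its y), 8 thick (x), top 42 above the point; slot 12 wide, 4 to 30 above it, on the hook rod 34-45 from the bar's centre line: raise 8-19, then draw off. 0.1 kg. Seated: point 24 above the seat (all mm)
- roller4_mid (a point): green roller with hanger at rack y 120 mm, or absent. Point on its axis, 42 of 84 mm up. z up: pin 11 wide, 18 long; roller 34 wide, 18 high; plate 48 high, 24 wide (its y), 8 thick (x), top 42 above the point; slot 12 wide, 4 to 30 above it, on the hook rod 34-45 from the bar's centre line: raise 8-19, then draw off. 0.1 kg. Seated: point 24 above the seat (all mm)
- bolt_mid (a point): polished steel lock bolt standing upright on the bench, 0.3 kg, 80 mm tall; this point on its axis is 40 mm above its underside. A round foot 44 mm across and 14 mm thick, above it a plain round shank 22 mm across
- recess (a point): centre of the mouth of the round recess for the bolt's foot in the walnut board's top (25 mm above the bench): 49 mm wide, 15 mm deep, 2 mm bevel, 62 mm off the closed arm's centre line on the robot's side. A bolt home in it blocks the arm from opening; bolt_mid is then 25 mm above this point. The grey housing (91 mm high) is on the closed arm's other side
- spare_roller: bystander: loose green ring roller 38 mm across, 18 mm high; origin under its centre
- bus_offcut: bystander: copper bar 100 x 22 x 6 mm; origin under its centre
- driver: bystander: screwdriver lying on the bench
- cleaner: bystander: bottle 52 mm across, 130 mm tall; origin under its centre
- screw_tray: bystander: blue open tray 100 x 140 x 35 mm; origin under its centre
- spanner: bystander: spanner lying on the bench
- grease: bystander: tin 66 mm across, 60 mm tall; origin under its centre
Not all that is in view belongs to the job. What is shaped like the part that bears roller4_mid but pink or yellow is not meant.

How it is judged:
By the outcome, as a careful person would: the job done as asked, in the order asked, and still so for the second after the job is handed in, with the robot touching nothing.
Of roller1, roller2, roller3, roller4 only 2 to 3 are there at a start; the rules pass over those that are not, and their reading is None.
At some moment in a run one of bolt may be knocked a few centimetres aside while the robot is not near it.
It also fails if it takes over 200 s, if anything falls off the work surface, if the arm or the gripper's body presses on something with over 40 N, if the wrist force passes 120 N, or if a joint passes its speed limit or range.

## Working session

There is one attempt and no reset: what is moved stays moved. The work goes in short steps, Python scripts to look and compute and a tool call to move; the robot and the scene stay as the last step left them, time stands still between calls to the robot, and variables do not carry over. Pictures are saved under pics/ and viewed, at most 14 in all, crops included, and the job is handed in when it is done.

Besides the shell and the picture viewer there is one more tool, called after "Call:" as name([rows], argument=value, ...), one row to a line, values as JSON. step_arm: Moves the arm, as the interface text tells. Its arguments: {"type":"object","properties":{"moves":{"type":"array","items":{"type":"object","properties":{"rx":{"type":"number"},"ry":{"type":"number"},"rz":{"type":"number"},"dx":{"type":"number"},"dy":{"type":"number"},"dz":{"type":"number"},"gripper":{"type":"number"}}}},"grip_force":{"type":"number"}},"required":["moves"]}

```bash
mkdir -p pics
cat > h.py <<'E'
import numpy as np, cv2
from bench import r
from scipy.spatial.transform import Rotation as R
def cam(n):
    c=r.camera_info(n); return np.array(c["mtx"],float),np.array(c["rvec"],float).reshape(3),np.array(c["tvec"],float).reshape(3)
def proj(n,P,c=None):
    K,rv,t=c or cam(n); return cv2.projectPoints(np.atleast_2d(np.array(P,float)),rv,t,K,None)[0].reshape(-1,2)
def back(n,uv,z,c=None):
    K,rv,t=c or cam(n); M=R.from_rotvec(rv).as_matrix(); o=-M.T@t
    uv=np.atleast_2d(uv); d=(np.linalg.inv(K)@np.c_[uv,np.ones(len(uv))].T).T@M
    return o+d*((z-o[2])/d[:,2])[:,None]
def ray(n,uv,c=None):
    K,rv,t=c or cam(n); M=R.from_rotvec(rv).as_matrix(); o=-M.T@t
    d=M.T@np.linalg.inv(K)@np.array([uv[0],uv[1],1.]); return o,d/np.linalg.norm(d)
def tri(a,b):
    (o1,d1),(o2,d2)=a,b
    s=np.linalg.lstsq(np.c_[d1,-d2],o2-o1,rcond=None)[0]
    p,q=o1+s[0]*d1,o2+s[1]*d2; return (p+q)/2,np.linalg.norm(p-q)
E
python3 - <<'E'
from h import *
for n in("top","side"):
    f=r.grab_frame(n); cv2.imwrite(f"pics/{n}0.png",f)
    K,rv,t=cam(n); M=R.from_rotvec(rv).as_matrix(); print(n,K[0,0],-M.T@t,M[2])
    cv2.imwrite(f"pics/{n}0b.png",cv2.resize(f,(800,600),interpolation=cv2.INTER_CUBIC))
print(r.tcp_to_tips); o=r.get_obs(); print(o)
E
```

```text
top 463.66304754746733 [0.4005834  0.03409144 1.40286918] [ 0.08270721 -0.01003497 -0.99652337]
side 436.5385049042608 [-0.01729761 -0.81711204  0.69236993] [ 0.47926457  0.71810165 -0.5046142 ]
0.022
{'clock': 0.1, 'joints': array([-1.45508841,  0.47772116,  0.02233124,  1.55638505, -0.01149486,
        1.10933882, -0.08309509]), 'qvel': array([ 0.00017724, -0.000998  ,  0.00018765, -0.00222179,  0.00025917,
       -0.00067099,  0.00137107]), 'tau': array([ 4.88338716e-03, -5.97766864e+01,  1.61397200e+00, -2.81956959e+01,
        1.28246288e-02,  5.04791082e-03, -3.73348200e-06]), 'tcp_pos': array([0.14969171, 0.65759049, 0.21800655]), 'orientation': array([-3.50757970e-01, -3.12188160e+00,  2.70649707e-03]), 'contact_force': array([-0.44083953, -0.12998358,  0.2249606 ]), 'moment': array([-0.04794333,  0.01253639,  0.03459985]), 'gripper_force': 0.0, 'grip_width': 0.08570368740981733}
```

View pics/top0b.png

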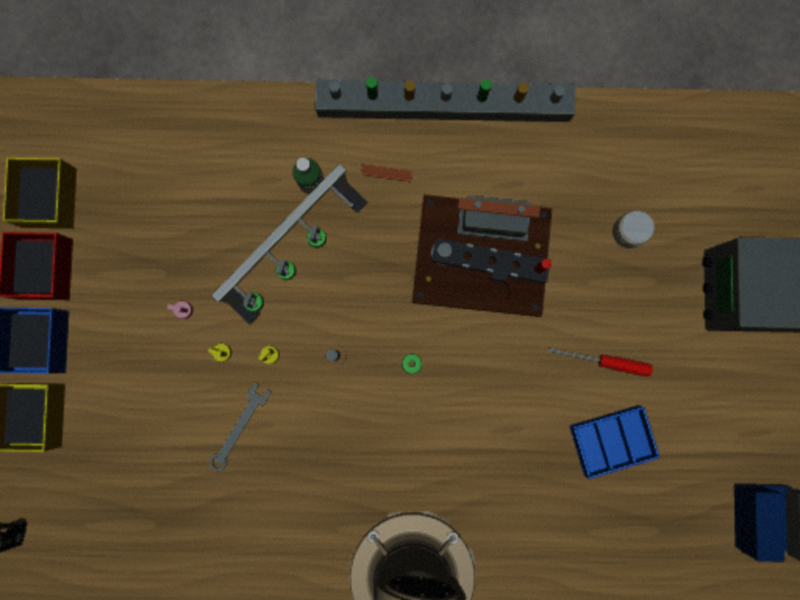

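View pics/side0b.png

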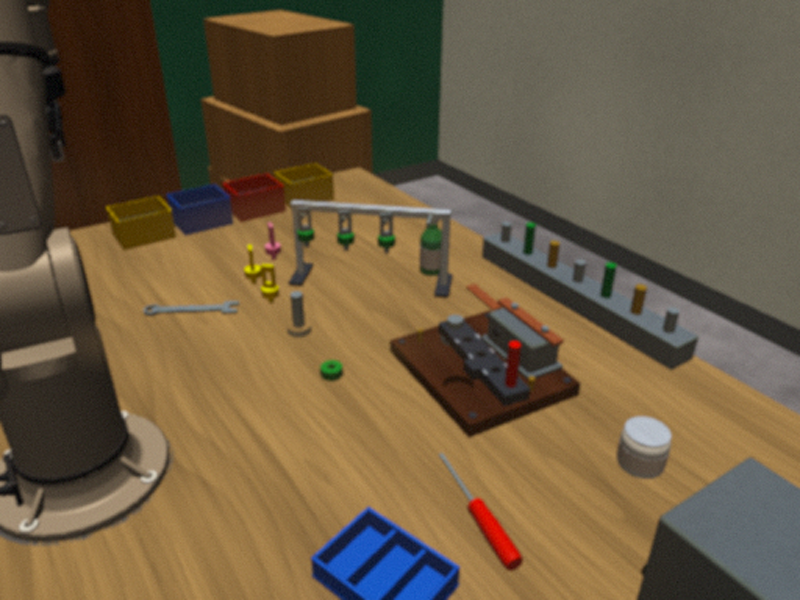

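The top view (800x600) shows three green rollers with hangers at (317,237), (286,268) and (252,300), on the rack. The pink lookalike at (180,310) and the yellow ones at (220,352) and (268,355) are off the rack, so they are not meant. The handle is at (545,265), the pivot at (444,250) and the bolt at (333,356). Next I'll estimate positions from both views.

Run:
```python
from h import *
s=.64
T=lambda u,v,z: print((u,v),back("top",(u*s,v*s),z)[0].round(3))
for n,(u,v,z) in dict(handle=(546,264,.128),pivot=(444,250,.067),rackA=(343,168,.168),rackB=(217,296,.168),boltT=(332,356,.08),spare=(412,364,.018),b1=(424,195,.025),b2=(552,208,.025),b3=(542,316,.025),b4=(413,303,.025),recess=(500,280,.025)).items(): print(n,end=' ');T(u,v,z)
pairs=dict(handle=((546,264),(514,343)),bolt=((332,356),(297,296)),rA=((343,168),(450,213)),rB=((217,296),(293,203)),pivot=((444,250),(456,323)))
for n,(a,b) in pairs.items(): print(n,*tri(ray("top",np.array(a)*s),ray("side",np.array(b)*s)))
f=cv2.imread("pics/top0.png");g=cv2.imread("pics/side0.png")
for im,nm in((f,"top"),(g,"side")):
    h=cv2.cvtColor(im,cv2.COLOR_BGR2HSV)
    for col,lo,hi in(("green",(50,120,60),(75,255,255)),("red",(0,200,120),(6,255,255))):
        n,_,st,ce=cv2.connectedComponentsWithStats(cv2.inRange(h,lo,hi))
        print(nm,col,[(ce[i].round(1).tolist(),st[i][4]) for i in range(1,n) if st[i][4]>12])
a=f[90:215,130:230]; b=f[115:210,255:365]
cv2.imwrite("pics/c1.png",np.hstack([cv2.resize(a,(380,475),interpolation=cv2.INTER_CUBIC),cv2.resize(b,(420,475),interpolation=cv2.INTER_CUBIC)]))
a=g[120:190,180:300]; b=g[195:285,245:375]
cv2.imwrite("pics/c2.png",np.vstack([cv2.resize(a,(520,300),interpolation=cv2.INTER_CUBIC),cv2.resize(b,(520,300),interpolation=cv2.INTER_CUBIC)]))
```

```text
handle (546, 264) [ 0.576 -0.23   0.128]
pivot (444, 250) [ 0.608 -0.053  0.067]
rackA (343, 168) [0.733 0.131 0.168]
rackB (217, 296) [0.506 0.341 0.168]
boltT (332, 356) [0.408 0.15  0.08 ]
spare (412, 364) [0.395 0.003 0.018]
b1 (424, 195) [ 0.721 -0.016  0.025]
b2 (552, 208) [ 0.7   -0.264  0.025]
b3 (542, 316) [ 0.49  -0.244  0.025]
b4 (413, 303) [0.511 0.003 0.025]
recess (500, 280) [ 0.558 -0.163  0.025]
handle [ 0.57618213 -0.22980376  0.13216304] 0.0007945080524411764
bolt [0.40958877 0.14917906 0.07853761] 0.0038152402737507904
rA [0.73323674 0.13064952 0.16736823] 0.00046139038063483235
rB [0.5058491  0.34133882 0.16626135] 0.0016117896920301062
pivot [ 0.60991471 -0.05376719  0.05993079] 0.0021009356206554176
top green [([237.4, 52.5], np.int32(34)), ([310.6, 53.7], np.int32(36)), ([192.0, 112.3], np.int32(37)), ([203.3, 153.3], np.int32(47)), ([184.5, 173.7], np.int32(52)), ([163.5, 193.7], np.int32(53)), ([263.3, 232.5], np.int32(109))]
top red [([349.3, 168.2], np.int32(25)), ([25.0, 189.0], np.int32(15)), ([401.0, 233.5], np.int32(190))]
side green [([339.4, 143.8], np.int32(21)), ([275.9, 150.1], np.int32(86)), ([194.9, 148.6], np.int32(33)), ([221.2, 150.8], np.int32(33)), ([247.1, 152.5], np.int32(33)), ([390.6, 169.6], np.int32(23)), ([211.7, 235.0], np.int32(94))]
side red [([329.2, 220.1], np.int32(33)), ([316.0, 339.9], np.int32(507))]
```

View pics/c1.png

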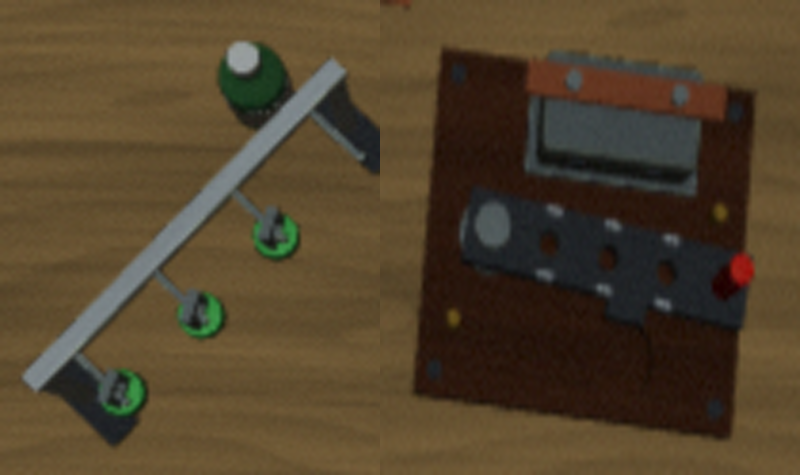

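The arm is about 0.1 rad open. Its pivot is near (0.609,-0.053) and the handle near (0.576,-0.230), 180 mm apart as stated. The rollers are on hooks y=-40, 40 and 120, and the bar measures about 310 mm. I'll raise and turn first.

Call:
step_arm([
  {"rz":9.7,"dz":-18},
  {"rz":9.7,"dz":-18},
  {"rz":9.7,"dz":-18},
  {"rz":9.7,"dz":-18},
  {"rz":9.7,"dz":-18},
  {"rz":9.7,"dz":-18},
  {"rz":9.7,"dz":-18},
  {"rz":9.7,"dz":-18},
  {"rz":9.4,"dz":0},
])

```text
invalid input at $.moves[0]: expected keys rx, ry, rz, dx, dy, dz, gripper
```

```bash
cat >> h.py <<'E'
def go(p,yaw=None,n=None):
    """tool-frame shift (mm) from here to p for the present tool axes; yaw = azimuth of tool y (deg)"""
    o=r.get_obs(); M=R.from_rotvec(o["orientation"]).as_matrix()
    y0=np.degrees(np.arctan2(M[1,1],M[0,1]))
    d=M.T@(np.array(p)-o["tcp_pos"])*1e3
    print("at",o["tcp_pos"].round(4),"yaw",y0.round(1),"tilt",np.degrees(np.arccos(-M[2,2])).round(1),"clock",round(float(o["clock"]),1),"d",d.round(1),"" if n is None else (d/n).round(2), "" if yaw is None else f"rz {(y0-yaw+180)%360-180:.1f}")
E
python3 - <<'E'
from h import *
go((.52,.25,.36));
E
```

```text
at [0.1497 0.6576 0.218 ] yaw 77.2 tilt 0.1 clock 0.1 d [-451.5 -315.5 -141.4]
```

Call:
step_arm([
  {"rx":0,"ry":0,"rz":9.7,"dx":0,"dy":0,"dz":-18,"gripper":1},
  {"rx":0,"ry":0,"rz":9.7,"dx":0,"dy":0,"dz":-18,"gripper":1},
  {"rx":0,"ry":0,"rz":9.7,"dx":0,"dy":0,"dz":-18,"gripper":1},
  {"rx":0,"ry":0,"rz":9.7,"dx":0,"dy":0,"dz":-18,"gripper":1},
  {"rx":0,"ry":0,"rz":9.7,"dx":0,"dy":0,"dz":-18,"gripper":1},
  {"rx":0,"ry":0,"rz":9.7,"dx":0,"dy":0,"dz":-18,"gripper":1},
  {"rx":0,"ry":0,"rz":9.7,"dx":0,"dy":0,"dz":-18,"gripper":1},
  {"rx":0,"ry":0,"rz":9.7,"dx":0,"dy":0,"dz":-18,"gripper":1},
  {"rx":0,"ry":0,"rz":9.4,"dx":0,"dy":0,"dz":0,"gripper":1},
  {"rx":0,"ry":0,"rz":0,"dx":0,"dy":0,"dz":0,"gripper":1},
])

```text
clock: 1.35
tcp_pos: [0.1496, 0.658, 0.3625]
orientation: [2.401, 2.025, -0.001]
contact_force: [-0.0, -0.6, 0.4]
grip_width: 0.0856
gripper_force: 0.0
```

Run:
```python
from h import *
go((.48,.24,.34),-10,12);
```

```text
at [0.1496 0.658  0.3625] yaw -9.7 tilt 0.0 clock 1.4 d [-356.1  396.3   22.9] [-29.68  33.03   1.9 ] rz 0.3
```

Call:
step_arm([
  {"rx":0,"ry":0,"rz":0,"dx":-30,"dy":33,"dz":0,"gripper":1},
  {"rx":0,"ry":0,"rz":0,"dx":-30,"dy":33,"dz":0,"gripper":1},
  {"rx":0,"ry":0,"rz":0,"dx":-30,"dy":33,"dz":0,"gripper":1},
  {"rx":0,"ry":0,"rz":0,"dx":-30,"dy":33,"dz":0,"gripper":1},
  {"rx":0,"ry":0,"rz":0,"dx":-30,"dy":33,"dz":0,"gripper":1},
  {"rx":0,"ry":0,"rz":0,"dx":-30,"dy":33,"dz":0,"gripper":1},
  {"rx":0,"ry":0,"rz":0,"dx":-30,"dy":33,"dz":0,"gripper":1},
  {"rx":0,"ry":0,"rz":0,"dx":-30,"dy":33,"dz":0,"gripper":1},
  {"rx":0,"ry":0,"rz":0,"dx":-30,"dy":33,"dz":0,"gripper":1},
  {"rx":0,"ry":0,"rz":0,"dx":-30,"dy":33,"dz":0,"gripper":1},
  {"rx":0,"ry":0,"rz":0,"dx":-30,"dy":33,"dz":0,"gripper":1},
  {"rx":0,"ry":0,"rz":0,"dx":-26,"dy":33,"dz":0,"gripper":1},
  {"rx":0,"ry":0,"rz":0,"dx":0,"dy":0,"dz":0,"gripper":1},
])

```text
clock: 2.98
tcp_pos: [0.481, 0.2361, 0.3628]
orientation: [2.406, 2.018, -0.001]
contact_force: [-0.4, 0.1, -0.3]
grip_width: 0.085
gripper_force: 0.0
```

Run:
```python
from h import *
np.save("w1.npy",np.array(cam("wrist"),dtype=object),allow_pickle=True)
f=r.grab_frame("wrist"); cv2.imwrite("pics/w1.png",f); 
K,rv,t=cam("wrist");M=R.from_rotvec(rv).as_matrix();print(K[0,0],-M.T@t,M[2])
g=cv2.convertScaleAbs(f,alpha=1.6,beta=10);cv2.imwrite("pics/w1b.png",cv2.resize(g,(800,600)))
go((.5,-.16,.34),-10,10)
```

```text
Traceback (most recent call last):
ValueError: could not broadcast input array from shape (3,3) into shape (3,)
```

```bash
cat >> h.py <<'E'
import pickle
def shot(tag,crop=None,alpha=1.6):
    c=cam("wrist"); f=r.grab_frame("wrist"); pickle.dump(c,open(f"pics/{tag}.pkl","wb")); cv2.imwrite(f"pics/{tag}.png",f)
    cv2.imwrite(f"pics/{tag}b.png",cv2.resize(cv2.convertScaleAbs(f,alpha=alpha,beta=10),(800,600),interpolation=cv2.INTER_CUBIC)); return c,f
def lc(tag): return pickle.load(open(f"pics/{tag}.pkl","rb"))
E
python3 - <<'E'
from h import *
(K,rv,t),f=shot("w1"); M=R.from_rotvec(rv).as_matrix();print(K[0,0],-M.T@t,M[2])
go((.5,-.16,.34),-10,10)
E
```

```text
301.8094866823775 [0.49440401 0.31536913 0.51616835] [-0.05417683 -0.30823495 -0.94976633]
at [0.4797 0.2384 0.3625] yaw -9.9 tilt 0.0 clock 3.0 d [-389.    88.1   22.8] [-38.9    8.81   2.28] rz 0.1
```

View pics/w1b.png

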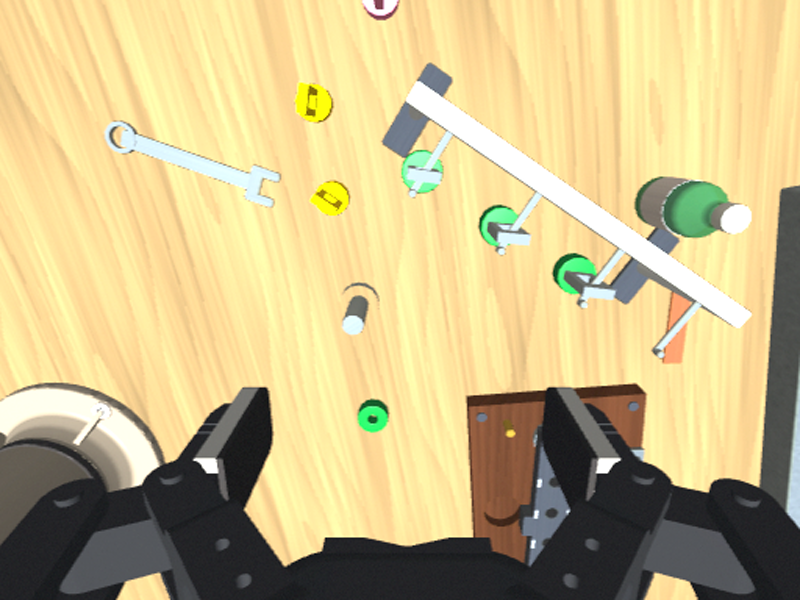

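Run:
```python
from h import *
c=lc("w1"); s=.64
B=lambda u,v,z: back("wrist",np.array((u,v))*s,z,c)[0].round(4)
A=B(745,315,.168);D=B(415,90,.168);print(A,D,np.linalg.norm(A-D))
for n,p in dict(r4=(424,174),r3=(516,238),r2=(600,293)).items(): print(n,B(*p,.175))
for n,p in dict(t4=(413,193),t3=(501,251),t2=(583,303),t1=(659,351)).items(): print(n,B(*p,.170))
print("bolt",B(353,325,.08),"recL",B(500,515,.025))
y=(D-A)/np.linalg.norm(D-A);x=np.array([y[1],-y[0],0]);m=(A+D)/2;print("yaw",np.degrees(np.arctan2(y[1],y[0])))
for k in(-.04,.04,.12):
  print(k,m+k*y-.0395*x,"tip",m+k*y-.058*x)
```

```text
[0.7344 0.142  0.168 ] [0.506  0.3476 0.168 ] 0.30730753326269117
r4 [0.5029 0.2924 0.175 ]
r3 [0.5618 0.236  0.175 ]
r2 [0.6203 0.1828 0.175 ]
t4 [0.493  0.2804 0.17  ]
t3 [0.5507 0.227  0.17  ]
t2 [0.6087 0.175  0.17  ]
t1 [0.6665 0.1234 0.17  ]
bolt [0.4122 0.1549 0.08  ] recL [ 0.5341 -0.1564  0.025 ]
yaw 138.00724418187934
-0.04 [0.62350223 0.18868097 0.168     ] tip [0.61112505 0.17493123 0.168     ]
0.04 [0.56404388 0.2422039  0.168     ] tip [0.5516667  0.22845416 0.168     ]
0.12 [0.50458552 0.29572683 0.168     ] tip [0.49220834 0.28197709 0.168     ]
```

Call:
step_arm([
  {"rx":0,"ry":0,"rz":0,"dx":-39,"dy":9,"dz":0,"gripper":1},
  {"rx":0,"ry":0,"rz":0,"dx":-39,"dy":9,"dz":0,"gripper":1},
  {"rx":0,"ry":0,"rz":0,"dx":-39,"dy":9,"dz":0,"gripper":1},
  {"rx":0,"ry":0,"rz":0,"dx":-39,"dy":9,"dz":0,"gripper":1},
  {"rx":0,"ry":0,"rz":0,"dx":-39,"dy":9,"dz":0,"gripper":1},
  {"rx":0,"ry":0,"rz":0,"dx":-39,"dy":9,"dz":0,"gripper":1},
  {"rx":0,"ry":0,"rz":0,"dx":-39,"dy":9,"dz":0,"gripper":1},
  {"rx":0,"ry":0,"rz":0,"dx":-39,"dy":9,"dz":0,"gripper":1},
  {"rx":0,"ry":0,"rz":0,"dx":-39,"dy":9,"dz":0,"gripper":1},
  {"rx":0,"ry":0,"rz":0,"dx":-39,"dy":9,"dz":0,"gripper":1},
  {"rx":0,"ry":0,"rz":0,"dx":0,"dy":0,"dz":0,"gripper":1},
])

```text
clock: 4.4
tcp_pos: [0.5009, -0.1616, 0.3627]
orientation: [2.405, 2.021, -0.002]
contact_force: [0.3, -0.1, -0.0]
grip_width: 0.0854
gripper_force: 0.0
```

Run:
```python
from h import *
shot("w2")
go((.576,-.23,.21),-11,6)
```

```text
at [ 0.5013 -0.1596  0.3625] yaw -9.8 tilt 0.0 clock 4.5 d [-56.7  85.7 152.5] [-9.45 14.28 25.41] rz 1.2
```

View pics/w2b.png

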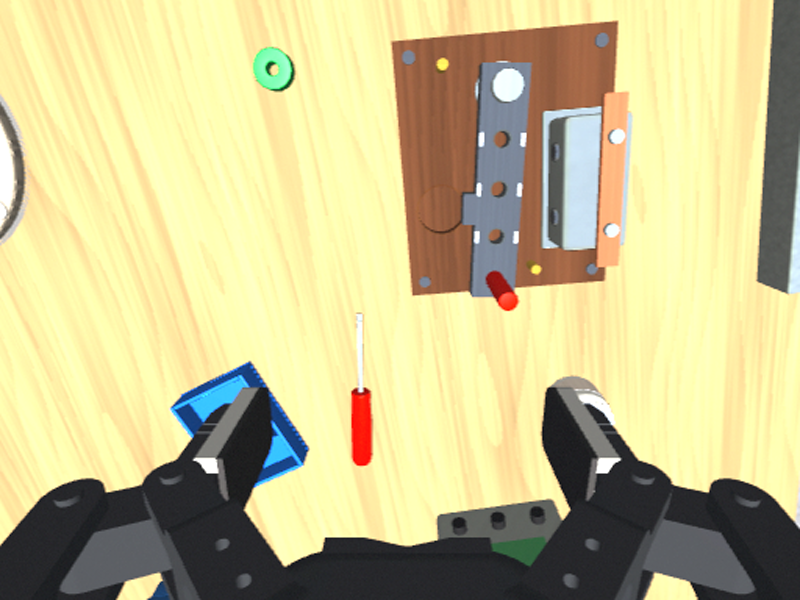

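Run:
```python
from h import *
c=lc("w2"); s=.64
B=lambda u,v,z: back("wrist",np.array((u,v))*s,z,c)[0].round(4)
for n,p in dict(piv=(509,84,.067),s1=(501,139,.053),s2=(499,189,.053),s3=(497,236,.053),han=(509,301,.128),hb=(493,276,.053),rec=(441,209,.025),recl=(418,208,.025),spare=(274,68,.018),b1=(617,22,.025),b2=(605,280,.025),b3=(412,295,.025),b4=(392,42,.025)).items(): print(n,B(*p))
f=cv2.imread("pics/top0.png"); 
print(proj("top",[B(509,84,.067),B(509,301,.128),B(274,68,.018)])/s)
```

```text
piv [ 0.6103 -0.0501  0.067 ]
s1 [ 0.601  -0.0945  0.053 ]
s2 [ 0.5941 -0.1396  0.053 ]
s3 [ 0.5871 -0.1846  0.053 ]
han [ 0.5791 -0.2265  0.128 ]
hb [ 0.5784 -0.2248  0.053 ]
rec [ 0.5377 -0.1528  0.025 ]
recl [ 0.5145 -0.1477  0.025 ]
spare [0.4003 0.0062 0.018 ]
b1 [ 0.7225 -0.0121  0.025 ]
b2 [ 0.7012 -0.2587  0.025 ]
b3 [ 0.4925 -0.2397  0.025 ]
b4 [0.5158 0.0074 0.025 ]
[[442.60471104 248.71339477]
 [543.79820376 262.47405203]
 [410.21728466 361.35921395]]
```

Wrist and top views agree to about 3 mm: the handle at about (0.5775,-0.228), the pivot at about (0.610,-0.052), and the recess near (0.538,-0.154). Next I'll approach the handle.

Call:
step_arm([
  {"rx":0,"ry":0,"rz":0,"dx":-9,"dy":14.5,"dz":25,"gripper":0.2},
  {"rx":0,"ry":0,"rz":0,"dx":-9,"dy":14.5,"dz":25,"gripper":0.2},
  {"rx":0,"ry":0,"rz":0,"dx":-9,"dy":14.5,"dz":25,"gripper":0.2},
  {"rx":0,"ry":0,"rz":0,"dx":-9,"dy":14.5,"dz":25,"gripper":0.2},
  {"rx":0,"ry":0,"rz":0,"dx":-9,"dy":14.5,"dz":25,"gripper":0.2},
  {"rx":0,"ry":0,"rz":0,"dx":-9.5,"dy":14.5,"dz":25,"gripper":0.2},
  {"rx":0,"ry":0,"rz":0,"dx":0,"dy":0,"dz":0,"gripper":0.2},
])

```text
clock: 5.32
tcp_pos: [0.5777, -0.2257, 0.2105]
orientation: [-2.397, -2.025, 0.003]
contact_force: [-0.6, 0.2, 0.6]
grip_width: 0.051
gripper_force: 0.0
```

Run:
```python
from h import *
shot("w3")
go((.5775,-.228,.108),-11,6)
```

```text
at [ 0.5779 -0.2261  0.212 ] yaw -9.7 tilt 0.2 clock 5.4 d [ -2.    0.2 104. ] [-0.33  0.04 17.33] rz 1.3
```

View pics/w3b.png

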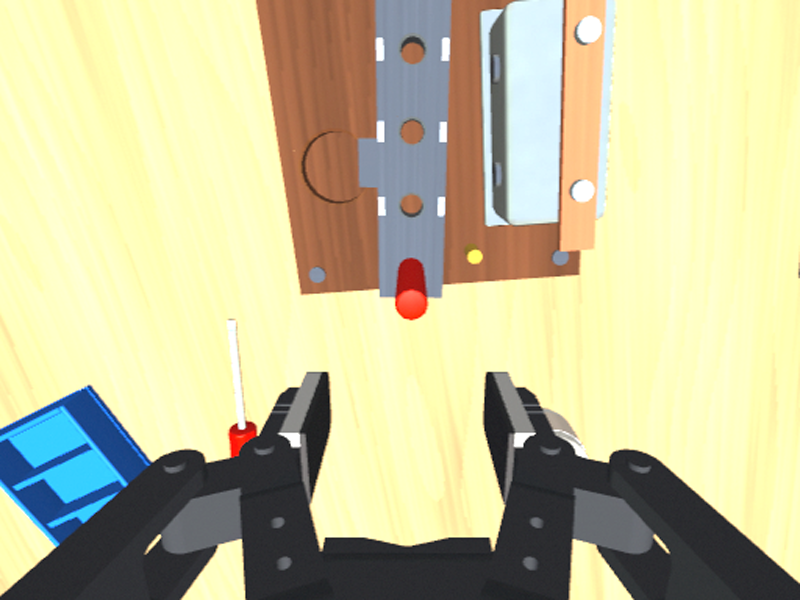

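Run:
```python
from h import *
c=lc("w3"); s=.64
B=lambda u,v,z: back("wrist",np.array((u,v))*s,z,c)[0].round(4)
for n,p in dict(han=(411,304,.128),hb=(410,267,.053),s3=(412,205,.053),s2=(412,132,.053),s1=(412,50,.053),rec=(340,167,.025),rt=(335,131,.025),rb=(335,203,.025),rl=(303,167,.025)).items(): print(n,B(*p))
```

```text
han [ 0.5789 -0.2266  0.128 ]
hb [ 0.5787 -0.2256  0.053 ]
s3 [ 0.5869 -0.1847  0.053 ]
s2 [ 0.5942 -0.1404  0.053 ]
s1 [ 0.6017 -0.0952  0.053 ]
rec [ 0.5414 -0.1541  0.025 ]
rt [ 0.543  -0.1305  0.025 ]
rb [ 0.5327 -0.1777  0.025 ]
rl [ 0.5161 -0.1498  0.025 ]
```

Call:
step_arm([
  {"rx":0,"ry":0,"rz":0,"dx":0,"dy":0.3,"dz":26,"gripper":0.2},
  {"rx":0,"ry":0,"rz":0,"dx":0,"dy":0.3,"dz":26,"gripper":0.2},
  {"rx":0,"ry":0,"rz":0,"dx":0,"dy":0.3,"dz":26,"gripper":0.2},
  {"rx":0,"ry":0,"rz":0,"dx":0,"dy":0,"dz":24,"gripper":0.2},
  {"rx":0,"ry":0,"rz":0,"dx":0,"dy":0,"dz":0,"gripper":-1},
  {"rx":0,"ry":0,"rz":0,"dx":0,"dy":0,"dz":0,"gripper":-1},
  {"rx":0,"ry":0,"rz":0,"dx":0,"dy":0,"dz":0,"gripper":-1},
  {"rx":0,"ry":0,"rz":0,"dx":0,"dy":0,"dz":0,"gripper":-1},
  {"rx":0,"ry":0,"rz":0,"dx":0,"dy":0,"dz":0,"gripper":-1},
], grip_force=25)

```text
clock: 6.5
tcp_pos: [0.5797, -0.228, 0.1124]
orientation: [2.402, 2.023, 0.004]
contact_force: [-0.8, 3.7, 6.2]
grip_width: 0.0152
gripper_force: 25.0
```

Call:
step_arm([
  {"rx":0,"ry":0,"rz":5,"dx":0.7,"dy":-15.7,"dz":0,"gripper":-1},
  {"rx":0,"ry":0,"rz":5,"dx":0.7,"dy":-15.7,"dz":0,"gripper":-1},
  {"rx":0,"ry":0,"rz":5,"dx":0.7,"dy":-15.7,"dz":0,"gripper":-1},
  {"rx":0,"ry":0,"rz":5,"dx":0.7,"dy":-15.7,"dz":0,"gripper":-1},
  {"rx":0,"ry":0,"rz":0,"dx":0,"dy":0,"dz":0,"gripper":-1},
])

```text
clock: 7.12
tcp_pos: [0.5207, -0.2067, 0.1124]
orientation: [2.718, 1.574, 0.004]
contact_force: [-0.5, 1.3, 6.9]
grip_width: 0.0154
gripper_force: 25.2
```

Run:
```python
from h import *
o=r.get_obs();p=np.array([.6105,-.0505]);d=o["tcp_pos"][:2]-p;print(np.linalg.norm(d),np.degrees(np.arctan2(d[1],d[0])),o["contact_force"])
go((.57,-.22,.11),-95)
```

```text
0.18018410522079503 -119.9008693838195 [-0.4930662   1.28194255  6.91508239]
at [ 0.5207 -0.2067  0.1124] yaw -29.9 tilt 0.2 clock 7.1 d [13.  49.4  2.5]  rz 65.1
```

Call:
step_arm([
  {"rx":0,"ry":0,"rz":5,"dx":0.7,"dy":-15.7,"dz":0,"gripper":-1},
  {"rx":0,"ry":0,"rz":5,"dx":0.7,"dy":-15.7,"dz":0,"gripper":-1},
  {"rx":0,"ry":0,"rz":5,"dx":0.7,"dy":-15.7,"dz":0,"gripper":-1},
  {"rx":0,"ry":0,"rz":5,"dx":0.7,"dy":-15.7,"dz":0,"gripper":-1},
  {"rx":0,"ry":0,"rz":5,"dx":0.7,"dy":-15.7,"dz":0,"gripper":-1},
  {"rx":0,"ry":0,"rz":5,"dx":0.7,"dy":-15.7,"dz":0,"gripper":-1},
  {"rx":0,"ry":0,"rz":5,"dx":0.7,"dy":-15.7,"dz":0,"gripper":-1},
  {"rx":0,"ry":0,"rz":5,"dx":0.7,"dy":-15.7,"dz":0,"gripper":-1},
  {"rx":0,"ry":0,"rz":5,"dx":0.7,"dy":-15.7,"dz":0,"gripper":-1},
  {"rx":0,"ry":0,"rz":5,"dx":0.7,"dy":-15.7,"dz":0,"gripper":-1},
  {"rx":0,"ry":0,"rz":4,"dx":0.7,"dy":-12.5,"dz":0,"gripper":-1},
  {"rx":0,"ry":0,"rz":0,"dx":0,"dy":0,"dz":0,"gripper":-1},
])

```text
clock: 8.62
tcp_pos: [0.4315, -0.0702, 0.1122]
orientation: [-3.137, -0.169, -0.002]
contact_force: [-4.4, 0.6, 15.6]
grip_width: 0.0147
gripper_force: 26.7
```

```bash
cat >> h.py <<'E'
def arm(p=(.6105,-.0505)):
    o=r.get_obs();d=o["tcp_pos"][:2]-np.array(p);print("arm r %.4f ang %.2f"%(np.linalg.norm(d),np.degrees(np.arctan2(d[1],d[0]))),"F",o["contact_force"].round(1),"w",o["grip_width"])
E
python3 - <<'E'
from h import *
arm(); go((.57,-.22,.11),-95)
E
```

```text
arm r 0.1801 ang -173.72 F [-4.4  0.6 15.6] w 0.014701197334817945
at [ 0.4315 -0.0702  0.1122] yaw -83.8 tilt 0.1 clock 8.6 d [121.6 163.9   2.3]  rz 11.2
```

Call:
step_arm([
  {"rx":0,"ry":0,"rz":3,"dx":0.3,"dy":-9.4,"dz":-0.5,"gripper":-1},
  {"rx":0,"ry":0,"rz":2,"dx":0.2,"dy":-6.3,"dz":-0.5,"gripper":-1},
  {"rx":0,"ry":0,"rz":1,"dx":0,"dy":-3,"dz":0,"gripper":-1},
  {"rx":0,"ry":0,"rz":0,"dx":0,"dy":0,"dz":0,"gripper":-1},
])

```text
clock: 9.12
tcp_pos: [0.4303, -0.0516, 0.1124]
orientation: [-3.141, -0.005, -0.001]
contact_force: [-1.1, -0.1, 5.9]
grip_width: 0.0155
gripper_force: 25.5
```

Run:
```python
from h import *
arm(); go((.57,-.22,.11),-95)
```

```text
arm r 0.1802 ang -179.66 F [-1.1 -0.1  5.9] w 0.01545265725501737
at [ 0.4303 -0.0516  0.1124] yaw -89.8 tilt 0.1 clock 9.1 d [139.1 168.9   2.5]  rz 5.2
```

Not at the stop yet. I'll push on gently.

Call:
step_arm([
  {"rx":0,"ry":0,"rz":0,"dx":0,"dy":-3,"dz":0,"gripper":-1},
  {"rx":0,"ry":0,"rz":0,"dx":0,"dy":-3,"dz":0,"gripper":-1},
  {"rx":0,"ry":0,"rz":0,"dx":0,"dy":0,"dz":0,"gripper":-1},
])

```text
clock: 9.5
tcp_pos: [0.4304, -0.0466, 0.1124]
orientation: [3.14, 0.004, 0.002]
contact_force: [-0.6, -3.4, 5.2]
grip_width: 0.0157
gripper_force: 25.5
```

Run:
```python
from h import *
arm(); go((.57,-.22,.11),-95)
```

```text
arm r 0.1802 ang 178.77 F [-0.6 -3.4  5.2] w 0.015702703780017833
at [ 0.4304 -0.0466  0.1124] yaw -89.9 tilt 0.1 clock 9.5 d [139.2 173.7   2.9]  rz 5.1
```

Call:
step_arm([
  {"rx":0,"ry":0,"rz":0,"dx":0,"dy":-3,"dz":0,"gripper":-1},
  {"rx":0,"ry":0,"rz":0,"dx":0,"dy":-2,"dz":0,"gripper":-1},
  {"rx":0,"ry":0,"rz":0,"dx":0,"dy":0,"dz":0,"gripper":-1},
])

```text
clock: 9.88
tcp_pos: [0.4304, -0.0463, 0.1126]
orientation: [3.132, -0.001, 0.006]
contact_force: [1.0, -19.0, -3.8]
grip_width: 0.0153
gripper_force: 24.8
```

Run:
```python
from h import *
arm(); go((.57,-.22,.11),-95)
```

```text
arm r 0.1802 ang 178.67 F [  1.  -19.   -3.8] w 0.01532830041718002
at [ 0.4304 -0.0463  0.1126] yaw -90.0 tilt 0.6 clock 9.9 d [139.7 173.6   4.9]  rz 5.0
```

Call:
step_arm([
  {"rx":0,"ry":0,"rz":0,"dx":0,"dy":4,"dz":0,"gripper":-1},
  {"rx":0,"ry":0,"rz":0,"dx":0,"dy":0,"dz":0,"gripper":0.2},
  {"rx":0,"ry":0,"rz":0,"dx":0,"dy":0,"dz":0,"gripper":0.2},
  {"rx":0,"ry":0,"rz":0,"dx":0,"dy":0,"dz":0,"gripper":0.2},
  {"rx":0,"ry":0,"rz":0,"dx":0,"dy":0,"dz":-30,"gripper":0.2},
  {"rx":0,"ry":0,"rz":0,"dx":0,"dy":0,"dz":-40,"gripper":0.2},
  {"rx":0,"ry":0,"rz":0,"dx":20,"dy":0,"dz":-40,"gripper":0.2},
  {"rx":0,"ry":0,"rz":0,"dx":40,"dy":0,"dz":-40,"gripper":0.2},
  {"rx":0,"ry":0,"rz":0,"dx":0,"dy":0,"dz":0,"gripper":0.2},
  {"rx":0,"ry":0,"rz":0,"dx":0,"dy":0,"dz":0,"gripper":0.2},
])

```text
clock: 11.12
tcp_pos: [0.4887, -0.0443, 0.261]
orientation: [-3.141, -0.005, 0.003]
contact_force: [0.1, -0.0, -0.1]
grip_width: 0.0513
gripper_force: 0.0
```

Run:
```python
from h import *
shot("w4")
go((.55,.16,.36),-42)
```

```text
at [ 0.4882 -0.0443  0.2607] yaw -89.9 tilt 0.1 clock 11.2 d [  62.  -204.2  -99.4]  rz -47.9
```

View pics/w4b.png

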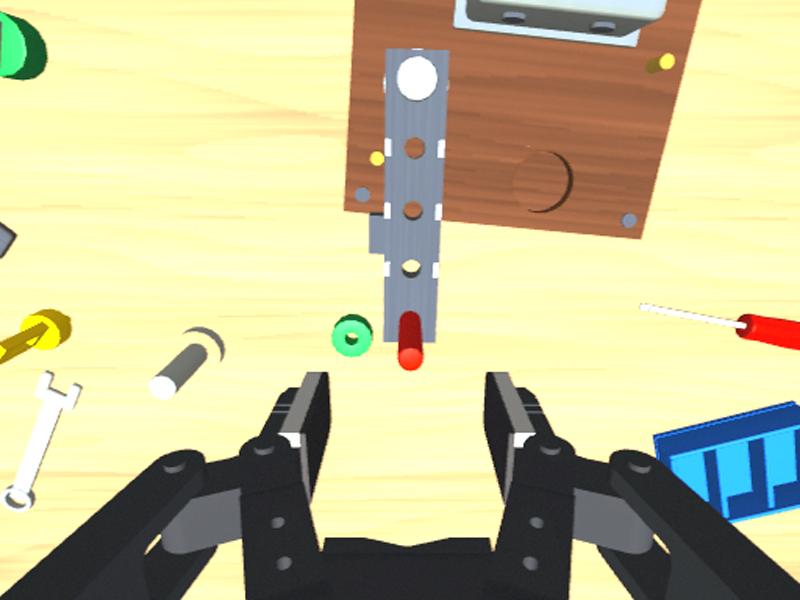

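Run:
```python
from h import *
c=lc("w4"); s=.64
B=lambda u,v,z: back("wrist",np.array((u,v))*s,z,c)[0].round(4)
for n,p in dict(piv=(417,78,.067),s1=(415,148,.053),s2=(412.5,210,.053),s3=(411,268,.053),han=(410,357,.128),rec=(541,181,.025),rr=(573,182,.025),rt=(541,148,.025),rb=(541,212,.025)).items(): print(n,B(*p))
```

```text
piv [ 0.6093 -0.0506  0.067 ]
s1 [ 0.5642 -0.0499  0.053 ]
s2 [ 0.5193 -0.0484  0.053 ]
s3 [ 0.4737 -0.0475  0.053 ]
han [ 0.4321 -0.0465  0.128 ]
rec [ 0.5389 -0.1518  0.025 ]
rr [ 0.5382 -0.1776  0.025 ]
rt [ 0.5642 -0.1495  0.025 ]
rb [ 0.5142 -0.1541  0.025 ]
```

Call:
step_arm([
  {"rx":0,"ry":0,"rz":-9.6,"dx":0,"dy":0,"dz":-8,"gripper":0.2},
  {"rx":0,"ry":0,"rz":-9.6,"dx":0,"dy":0,"dz":-8,"gripper":0.2},
  {"rx":0,"ry":0,"rz":-9.6,"dx":0,"dy":0,"dz":-8,"gripper":0.2},
  {"rx":0,"ry":0,"rz":-9.6,"dx":0,"dy":0,"dz":-8,"gripper":0.2},
  {"rx":0,"ry":0,"rz":-9.6,"dx":0,"dy":0,"dz":-8,"gripper":0.2},
  {"rx":0,"ry":0,"rz":0,"dx":0,"dy":0,"dz":0,"gripper":0.2},
])

```text
clock: 11.92
tcp_pos: [0.4887, -0.0444, 0.3011]
orientation: [-2.867, -1.279, 0.001]
contact_force: [0.3, 0.3, -0.1]
grip_width: 0.0511
gripper_force: 0.0
```

Run:
```python
from h import *
go((.621,.181,.29),-42,6)
```

```text
at [ 0.4887 -0.0444  0.3011] yaw -41.9 tilt 0.1 clock 11.9 d [256.  -52.1  11.2] [42.67 -8.68  1.86] rz 0.1
```

Call:
step_arm([
  {"rx":0,"ry":0,"rz":0,"dx":43,"dy":-9,"dz":2,"gripper":0.2},
  {"rx":0,"ry":0,"rz":0,"dx":43,"dy":-9,"dz":2,"gripper":0.2},
  {"rx":0,"ry":0,"rz":0,"dx":43,"dy":-9,"dz":2,"gripper":0.2},
  {"rx":0,"ry":0,"rz":0,"dx":43,"dy":-8,"dz":2,"gripper":0.2},
  {"rx":0,"ry":0,"rz":0,"dx":43,"dy":-9,"dz":2,"gripper":0.2},
  {"rx":0,"ry":0,"rz":0,"dx":41,"dy":-8,"dz":1,"gripper":0.2},
  {"rx":0,"ry":0,"rz":0,"dx":0,"dy":0,"dz":0,"gripper":0.2},
  {"rx":0,"ry":0,"rz":0,"dx":0,"dy":0,"dz":0,"gripper":0.2},
])

```text
clock: 12.92
tcp_pos: [0.621, 0.18, 0.2896]
orientation: [2.869, 1.277, -0.004]
contact_force: [-0.3, -0.3, -0.5]
grip_width: 0.0513
gripper_force: 0.0
```

Run:
```python
from h import *
shot("w5")
go((.621,.181,.29),-42,6)
print(proj("wrist",[(.621,.181,.175)])/.64)
```

```text
at [0.6211 0.1794 0.2901] yaw -42.0 tilt 0.1 clock 13.0 d [ 1.1 -1.1  0.1] [ 0.18 -0.19  0.02] rz -0.0
[[405.71803932 282.2460511 ]]
```

View pics/w5b.png

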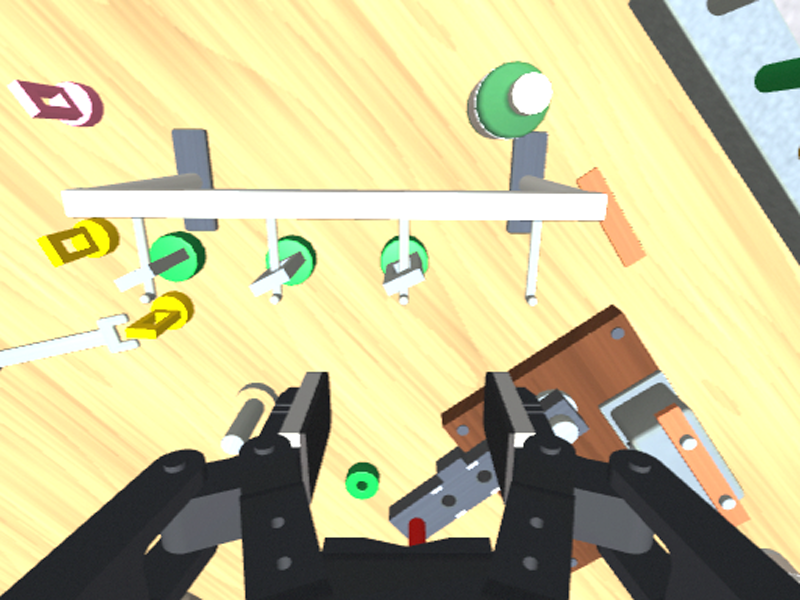

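The plates hang twisted on the rods, so I'll enlarge that region.

Run:
```python
from h import *
f=cv2.imread("pics/w5.png"); 
a=f[135:200,70:280]
cv2.imwrite("pics/c5.png",cv2.resize(a,(798,247),interpolation=cv2.INTER_CUBIC))
```

```text
(no output)
```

View pics/c5.png

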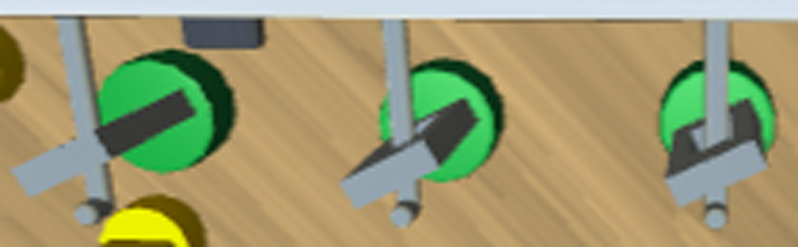

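Run:
```python
from h import *
c=lc("w5")
q=dict(r2=[(665,182),(755,138),(767,165),(678,208)],r3=[(342,182),(425,138),(438,163),(350,210)],r4=[(10,175),(97,135),(108,160),(25,200)],tips=[(93,211),(403,213),(715,215)])
for n,p in q.items():
    P=back("wrist",np.array(p)/3.8+np.array([70,135]),.175,c)[:,:2]
    if n=="tips": print(P.round(4));continue
    a=(P[1]+P[2]-P[0]-P[3])/2; b=(P[3]+P[2]-P[0]-P[1])/2
    print(n,P.mean(0).round(4),"len",np.linalg.norm(a).round(4),"thk",np.linalg.norm(b).round(4),"ang",np.degrees(np.arctan2(a[1],a[0])).round(1))
```

```text
r2 [0.6201 0.1823] len 0.0244 thk 0.0074 ang -15.1
r3 [0.5608 0.2357] len 0.0248 thk 0.007 ang -14.2
r4 [0.5025 0.2901] len 0.0247 thk 0.0066 ang -17.8
[[0.4996 0.2778]
 [0.556  0.2263]
 [0.6128 0.1745]]
```

Call:
step_arm([
  {"rx":0,"ry":0,"rz":-9,"dx":0,"dy":0,"dz":10,"gripper":0.2},
  {"rx":0,"ry":0,"rz":-9,"dx":0,"dy":0,"dz":10,"gripper":0.2},
  {"rx":0,"ry":0,"rz":-9,"dx":0,"dy":0,"dz":10,"gripper":0.2},
  {"rx":0,"ry":0,"rz":0,"dx":0,"dy":0,"dz":10,"gripper":0.2},
  {"rx":0,"ry":0,"rz":0,"dx":0,"dy":0,"dz":0,"gripper":0.2},
])

```text
clock: 13.6
tcp_pos: [0.621, 0.1803, 0.2502]
orientation: [-2.493, -1.91, 0.002]
contact_force: [-1.0, 1.0, -0.3]
grip_width: 0.0515
gripper_force: 0.0
```

Run:
```python
from h import *
go((.6201,.1823,.161),-15,4)
```

```text
at [0.621  0.1803 0.2502] yaw -15.1 tilt 0.1 clock 13.6 d [ 1.8 -1.3 89.2] [ 0.44 -0.32 22.29] rz -0.1
```

Call:
step_arm([
  {"rx":0,"ry":0,"rz":0,"dx":1.7,"dy":-1.3,"dz":22,"gripper":0.2},
  {"rx":0,"ry":0,"rz":0,"dx":0,"dy":0,"dz":22,"gripper":0.2},
  {"rx":0,"ry":0,"rz":0,"dx":0,"dy":0,"dz":22,"gripper":0.2},
  {"rx":0,"ry":0,"rz":0,"dx":0,"dy":0,"dz":15,"gripper":0.2},
  {"rx":0,"ry":0,"rz":0,"dx":0,"dy":0,"dz":8,"gripper":0.2},
  {"rx":0,"ry":0,"rz":0,"dx":0,"dy":0,"dz":0,"gripper":-1},
  {"rx":0,"ry":0,"rz":0,"dx":0,"dy":0,"dz":0,"gripper":-1},
  {"rx":0,"ry":0,"rz":0,"dx":0,"dy":0,"dz":0,"gripper":-1},
  {"rx":0,"ry":0,"rz":0,"dx":0,"dy":0,"dz":0,"gripper":-1},
], grip_force=40)

```text
clock: 14.72
tcp_pos: [0.6212, 0.1832, 0.1626]
orientation: [-2.489, -1.916, -0.002]
contact_force: [-1.4, 1.1, 4.4]
grip_width: -0.0003
gripper_force: 2.1
```

Run:
```python
from h import *
arm(); shot("w6"); go((.6201,.1823,.174),-42)
```

```text
arm r 0.2339 ang 87.38 F [-1.4  1.1  4.4] w -0.0002797215948522842
at [0.6212 0.1832 0.1626] yaw -14.8 tilt 0.1 clock 14.8 d [ -1.1  -0.8 -11.4]  rz 27.2
```

View pics/w6b.png

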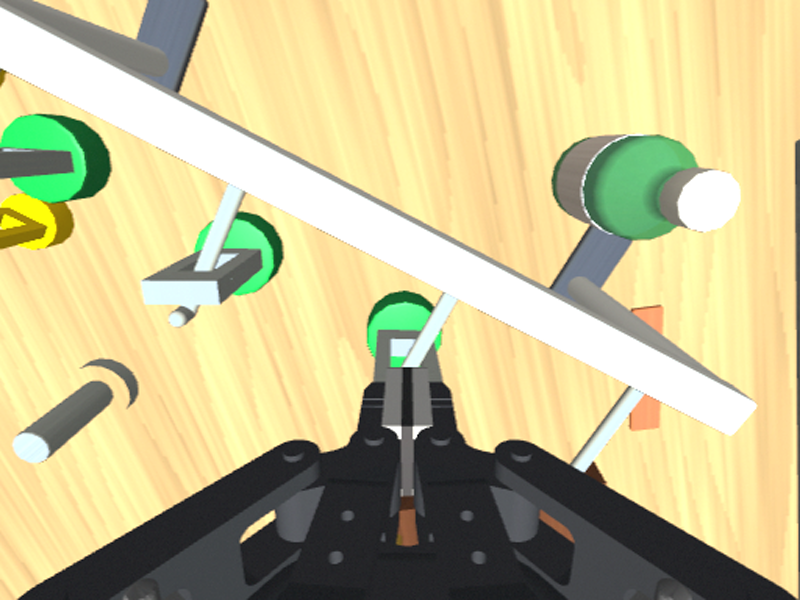

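Run:
```python
from h import *
c=lc("w6"); o=r.get_obs(); M=R.from_rotvec(o["orientation"]).as_matrix(); t=o["tcp_pos"]
print("tcp,tip,tip-20",proj("wrist",[t,t+M[:,2]*.022,t-M[:,2]*.02],c)/.64)
m=np.array([.6201,.1823,.133]); az=np.radians(-15); y=np.array([np.cos(az),np.sin(az),0])
print("plate top ends, slot",proj("wrist",[m+[0,0,.042]+.012*y,m+[0,0,.042]-.012*y,m-[0,0,.006]],c)/.64)
g=cv2.imread("pics/w6.png")[170:300,200:320]; h=r.grab_frame("side")[125:185,170:300]
cv2.imwrite("pics/c6.png",np.hstack([cv2.resize(cv2.convertScaleAbs(g,alpha=1.5),(380,412),interpolation=cv2.INTER_CUBIC),cv2.resize(h,(420,412),interpolation=cv2.INTER_CUBIC)]))
```

```text
tcp,tip,tip-20 [[408.07871118 375.69615401]
 [407.93822076 350.32236418]
 [408.23998659 404.82389209]]
plate top ends, slot [[441.1963501  396.05369034]
 [370.21717012 395.8413794 ]
 [405.90159893 339.75481193]]
```

View pics/c6.png

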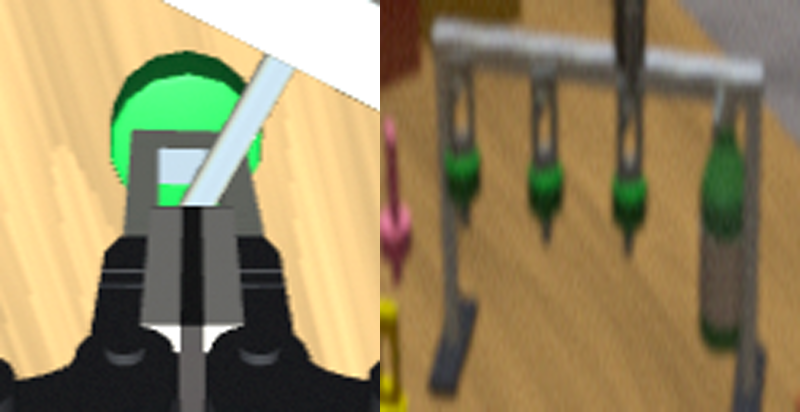

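The fingers closed on nothing. Their size in the image (29 mm over the backs, so about 154 mm deep) puts the tips near the plate's top, some 35 mm farther back than I assumed. Gripping the handle by its rounded top edge (15 mm reading) fits that too. I'll open, go 25 mm lower and try again; the width reading will tell.

Call:
step_arm([
  {"rx":0,"ry":0,"rz":0,"dx":0,"dy":0,"dz":-5,"gripper":0.2},
  {"rx":0,"ry":0,"rz":0,"dx":0,"dy":0,"dz":0,"gripper":0.2},
  {"rx":0,"ry":0,"rz":0,"dx":0,"dy":0,"dz":0,"gripper":0.2},
  {"rx":0,"ry":0,"rz":0,"dx":0,"dy":0,"dz":0,"gripper":0.2},
  {"rx":0,"ry":0,"rz":0,"dx":0,"dy":0,"dz":0,"gripper":0.2},
  {"rx":0,"ry":0,"rz":0,"dx":0,"dy":0,"dz":0,"gripper":0.2},
])

```text
clock: 15.58
tcp_pos: [0.6209, 0.183, 0.1668]
orientation: [2.489, 1.916, -0.0]
contact_force: [-0.2, 0.4, -0.2]
grip_width: 0.0513
gripper_force: 0.0
```

Run:
```python
from h import *
arm(); c,f=shot("w7"); go((.6201,.1823,.14),-15)
cv2.imwrite("pics/c7.png",cv2.resize(cv2.convertScaleAbs(f[170:330,160:370],alpha=1.5),(788,600),interpolation=cv2.INTER_CUBIC))
```

```text
arm r 0.2338 ang 87.45 F [-0.2  0.4 -0.2] w 0.051302745885690455
at [0.6209 0.183  0.1668] yaw -14.8 tilt 0.0 clock 15.6 d [-0.9 -0.6 26.8]  rz 0.2
```

View pics/c7.png

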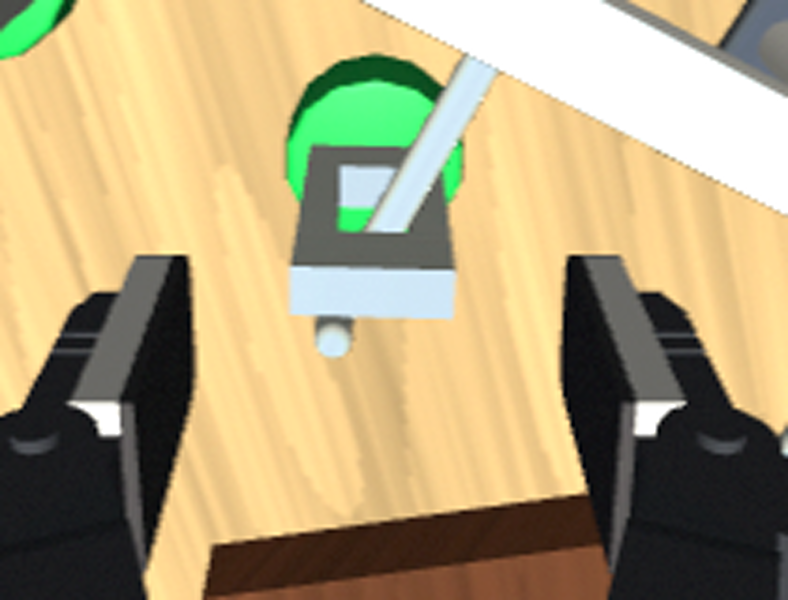

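Run:
```python
from h import *
from scipy.optimize import least_squares as L
c=lc("w7"); o=r.get_obs(); M=R.from_rotvec(o["orientation"]).as_matrix(); t=o["tcp_pos"]
px=lambda u,v:(np.array([u,v])/3.75+[160,170])
obs=np.r_[px(190,257),px(566,257)]
for half in(.0257,):
  f=lambda q:(proj("wrist",[t+M@[q[0],q[2]-half,q[1]],t+M@[q[0],q[2]+half,q[1]]],c).ravel()-obs) 
  f2=lambda q:min(np.abs(f(q)).sum(),np.abs(f([q[0],q[1],q[2]])).sum())
  s=L(f,[0,0,0]);print(s.x*1e3,s.cost); 
  f=lambda q:(proj("wrist",[t+M@[q[0],q[2]+half,q[1]],t+M@[q[0],q[2]-half,q[1]]],c).ravel()-obs); s=L(f,[0,0,0]);print(s.x*1e3,s.cost)
# plate top corners
P=back("wrist",[px(290,268),px(455,268),px(455,318),px(290,315)],.175,c)[:,:2]; print(P.round(4),P.mean(0).round(4)); print((M.T@(np.r_[P.mean(0),.175]-t)*1e3).round(1), np.degrees(np.arctan2(*(P[1]-P[0])[::-1])))
```

```text
[  8.48652908 -14.17960014  -0.23443751] 0.0004660532073937609
[-1.95038135e+08  3.79287223e+08  6.90444924e+05] 2513.3529575682646
[[0.6095 0.1898]
 [0.6323 0.1838]
 [0.6304 0.1759]
 [0.6073 0.1825]] [0.6199 0.183 ]
[-0.3 -1.  -8.2] -14.791327968005076
```

Tips are about 14 mm behind the TCP at this opening, not 22 mm ahead, while the lateral position is right. I'll use that measured offset and descend 37 mm.

Call:
step_arm([
  {"rx":0,"ry":0,"rz":0,"dx":1.5,"dy":-1,"dz":12,"gripper":0.2},
  {"rx":0,"ry":0,"rz":0,"dx":0,"dy":0,"dz":13,"gripper":0.2},
  {"rx":0,"ry":0,"rz":0,"dx":0,"dy":0,"dz":8,"gripper":0.2},
  {"rx":0,"ry":0,"rz":0,"dx":0,"dy":0,"dz":4,"gripper":0.2},
  {"rx":0,"ry":0,"rz":0,"dx":0,"dy":0,"dz":0,"gripper":-1},
  {"rx":0,"ry":0,"rz":0,"dx":0,"dy":0,"dz":0,"gripper":-1},
  {"rx":0,"ry":0,"rz":0,"dx":0,"dy":0,"dz":0,"gripper":-1},
  {"rx":0,"ry":0,"rz":0,"dx":0,"dy":0,"dz":0,"gripper":-1},
  {"rx":0,"ry":0,"rz":0,"dx":0,"dy":0,"dz":0,"gripper":-1},
], grip_force=40)

```text
clock: 16.75
tcp_pos: [0.6206, 0.1847, 0.1302]
orientation: [2.489, 1.916, 0.001]
contact_force: [0.9, -0.1, 1.0]
grip_width: 0.0232
gripper_force: 39.4
```

Call:
step_arm([
  {"rx":0,"ry":0,"rz":0,"dx":0,"dy":0,"dz":-7,"gripper":-1},
  {"rx":0,"ry":0,"rz":0,"dx":0,"dy":0,"dz":-6.5,"gripper":-1},
  {"rx":0,"ry":0,"rz":9,"dx":0,"dy":0,"dz":0,"gripper":-1},
  {"rx":0,"ry":0,"rz":9,"dx":0,"dy":0,"dz":0,"gripper":-1},
  {"rx":0,"ry":0,"rz":9,"dx":0,"dy":0,"dz":0,"gripper":-1},
  {"rx":0,"ry":0,"rz":0,"dx":0,"dy":0,"dz":0,"gripper":-1},
])

```text
clock: 17.5
tcp_pos: [0.6203, 0.185, 0.1435]
orientation: [2.867, 1.285, -0.0]
contact_force: [-0.2, 0.3, -1.1]
grip_width: 0.0235
gripper_force: 39.4
```

Call:
step_arm([
  {"rx":0,"ry":0,"rz":0,"dx":-10,"dy":0,"dz":0,"gripper":-1},
  {"rx":0,"ry":0,"rz":0,"dx":-14,"dy":0,"dz":0,"gripper":-1},
  {"rx":0,"ry":0,"rz":0,"dx":-15,"dy":0,"dz":0,"gripper":-1},
  {"rx":0,"ry":0,"rz":0,"dx":-16,"dy":0,"dz":0,"gripper":-1},
  {"rx":0,"ry":0,"rz":0,"dx":0,"dy":0,"dz":-20,"gripper":-1},
  {"rx":0,"ry":0,"rz":0,"dx":0,"dy":0,"dz":-30,"gripper":-1},
  {"rx":0,"ry":0,"rz":0,"dx":0,"dy":0,"dz":-20,"gripper":-1},
  {"rx":0,"ry":0,"rz":0,"dx":0,"dy":0,"dz":0,"gripper":-1},
])

```text
clock: 18.5
tcp_pos: [0.585, 0.1441, 0.2154]
orientation: [2.868, 1.283, 0.006]
contact_force: [0.1, -0.8, -2.2]
grip_width: 0.0232
gripper_force: 39.4
```

Run:
```python
from h import *
arm(); go((.5648,-.0495,.213),-91.3,8)
```

```text
arm r 0.1963 ang 97.47 F [ 0.1 -0.8 -2.2] w 0.023201292078698768
at [0.585  0.1441 0.2154] yaw -41.8 tilt 0.2 clock 18.5 d [-157.8  114.     2. ] [-19.73  14.25   0.25] rz 49.5
```

Call:
step_arm([
  {"rx":0,"ry":0,"rz":9.9,"dx":0,"dy":0,"dz":0,"gripper":-1},
  {"rx":0,"ry":0,"rz":9.9,"dx":0,"dy":0,"dz":0,"gripper":-1},
  {"rx":0,"ry":0,"rz":9.9,"dx":0,"dy":0,"dz":0,"gripper":-1},
  {"rx":0,"ry":0,"rz":9.9,"dx":0,"dy":0,"dz":0,"gripper":-1},
  {"rx":0,"ry":0,"rz":9.9,"dx":0,"dy":0,"dz":0,"gripper":-1},
  {"rx":0,"ry":0,"rz":0,"dx":0,"dy":0,"dz":0,"gripper":-1},
])

```text
clock: 19.25
tcp_pos: [0.5832, 0.1439, 0.2122]
orientation: [3.14, -0.033, -0.002]
contact_force: [0.6, 0.1, -1.1]
grip_width: 0.0233
gripper_force: 39.4
```

Run:
```python
from h import *
go((.5648+.0018,-.0495,.14),-91.3,7)
```

```text
at [0.5832 0.1439 0.2122] yaw -91.2 tilt 0.1 clock 19.2 d [-12.4 193.6  72.6] [-1.77 27.66 10.37] rz 0.1
```

Call:
step_arm([
  {"rx":0,"ry":0,"rz":0,"dx":-2,"dy":28,"dz":0,"gripper":-1},
  {"rx":0,"ry":0,"rz":0,"dx":-2,"dy":28,"dz":0,"gripper":-1},
  {"rx":0,"ry":0,"rz":0,"dx":-2,"dy":28,"dz":0,"gripper":-1},
  {"rx":0,"ry":0,"rz":0,"dx":-2,"dy":28,"dz":5,"gripper":-1},
  {"rx":0,"ry":0,"rz":0,"dx":-2,"dy":28,"dz":15,"gripper":-1},
  {"rx":0,"ry":0,"rz":0,"dx":-2,"dy":28,"dz":25,"gripper":-1},
  {"rx":0,"ry":0,"rz":0,"dx":-0.5,"dy":25.5,"dz":25,"gripper":-1},
  {"rx":0,"ry":0,"rz":0,"dx":0,"dy":0,"dz":0,"gripper":-1},
  {"rx":0,"ry":0,"rz":0,"dx":0,"dy":0,"dz":0,"gripper":-1},
])

```text
clock: 20.38
tcp_pos: [0.5671, -0.0488, 0.1436]
orientation: [-3.141, 0.033, -0.0]
contact_force: [-0.6, -0.2, -0.5]
grip_width: 0.0231
gripper_force: 39.4
```

Run:
```python
from h import *
go((.5648+.0018,-.0495,.112),-91.3)
c,f=shot("w8"); o=r.get_obs()
h=cv2.cvtColor(f,cv2.COLOR_BGR2HSV)
m=cv2.inRange(h,(45,100,40),(80,255,255)); n,_,st,ce=cv2.connectedComponentsWithStats(m)
print([(ce[i].round(1).tolist(),st[i].tolist()) for i in range(1,n) if st[i][4]>40])
t=o["tcp_pos"]; print("expect roller top centre, bottom",proj("wrist",[[.5648,-.0495,t[2]-.003],[.5648,-.0495,t[2]-.021]],c))
a=f[120:300,160:380]
cv2.imwrite("pics/c8.png",cv2.resize(cv2.convertScaleAbs(a,alpha=1.5),(733,600),interpolation=cv2.INTER_CUBIC))
```

```text
at [ 0.5671 -0.0488  0.1436] yaw -91.2 tilt 0.0 clock 20.4 d [-0.5  0.7 31.6]  rz 0.1
[([260.2, 221.7], [233, 204, 56, 38, 1378]), ([260.0, 259.6], [249, 255, 23, 10, 191]), ([228.3, 323.3], [226, 317, 6, 14, 59])]
expect roller top centre, bottom [[261.69513909 240.77806426]
 [261.59872583 227.39674863]]
```

View pics/c8.png

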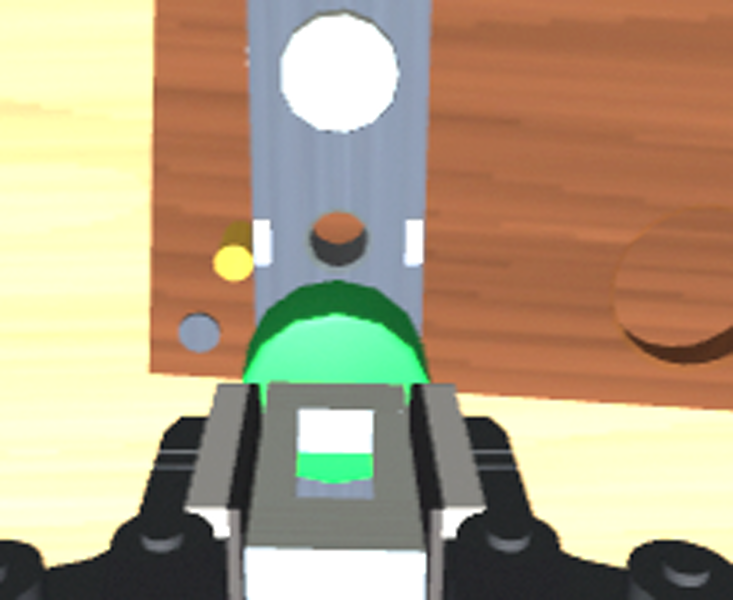

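```bash
cat >> h.py <<'E'
from scipy.optimize import least_squares
def roller(c,top_row,bot_row,yc):
    th=np.linspace(0,2*np.pi,181); ci=np.c_[np.cos(th),np.sin(th)]*.017
    row=lambda x,z: proj("wrist",np.c_[ci+[x,yc],np.full(181,z)],c)[:,1].min()
    t=r.get_obs()["tcp_pos"]
    s=least_squares(lambda q:[row(q[0],q[1])-top_row,row(q[0],q[1]-.018)-bot_row],[t[0],t[2]],x_scale=1e-3,diff_step=1e-4)
    print("roller x,ztop",s.x.round(4),"rel tcp",((s.x-t[[0,2]])*1e3).round(1))
E
python3 - <<'E'
from h import *
c=lc("w8"); roller(c,213.9,204.2,-.0495)
q=lambda u,v:np.array([u,v])/3.3333+[160,120]
print(back("wrist",q(338.5,239),.0525,c),back("wrist",q(339,72),.067,c))
print(back("wrist",q(336,385),.12,c))
E
```

```text
roller x,ztop [0.5528 0.1127] rel tcp [-14.6 -31.2]
[[ 0.56515459 -0.04968347  0.0525    ]] [[ 0.61023855 -0.05061866  0.067     ]]
[[ 0.55767958 -0.04885434  0.12      ]]
```

Run:
```python
from h import *
c=lc("w8"); th=np.linspace(0,2*np.pi,361); ci=np.c_[np.cos(th),np.sin(th)]*.017
for z in(.1366,.1406,.1446):
  for x in(.5608,.5648,.5688):
    P=[proj("wrist",np.c_[ci+[x,-.0495],np.full(361,zz)],c) for zz in(z,z-.018)]
    print(z,x,P[0][:,1].min().round(1),P[1][:,1].min().round(1),"w top",np.ptp(P[0][:,0]).round(1),"w bot",np.ptp(P[1][:,0]).round(1))
```

```text
0.1366 0.5608 217.0 205.8 w top 57.2 w bot 52.2
0.1366 0.5648 210.6 199.9 w top 57.6 w bot 52.6
0.1366 0.5688 204.1 193.8 w top 58.0 w bot 52.9
0.1406 0.5608 219.9 208.1 w top 58.5 w bot 53.3
0.1406 0.5648 213.3 202.1 w top 58.9 w bot 53.6
0.1406 0.5688 206.6 196.0 w top 59.3 w bot 54.0
0.1446 0.5608 222.8 210.5 w top 59.8 w bot 54.3
0.1446 0.5648 216.1 204.4 w top 60.2 w bot 54.7
0.1446 0.5688 209.3 198.1 w top 60.6 w bot 55.1
```

Call:
step_arm([
  {"rx":0,"ry":0,"rz":0,"dx":0.8,"dy":0.5,"dz":20,"gripper":-1},
  {"rx":0,"ry":0,"rz":0,"dx":0,"dy":0,"dz":20,"gripper":-1},
  {"rx":0,"ry":0,"rz":0,"dx":0,"dy":0,"dz":8,"gripper":-1},
  {"rx":0,"ry":0,"rz":0,"dx":0,"dy":0,"dz":6,"gripper":-1},
  {"rx":0,"ry":0,"rz":0,"dx":0,"dy":0,"dz":5,"gripper":-1},
  {"rx":0,"ry":0,"rz":0,"dx":0,"dy":0,"dz":4,"gripper":-1},
  {"rx":0,"ry":0,"rz":0,"dx":0,"dy":0,"dz":3,"gripper":-1},
  {"rx":0,"ry":0,"rz":0,"dx":0,"dy":0,"dz":0,"gripper":-1},
])

```text
clock: 21.42
tcp_pos: [0.5675, -0.0499, 0.0773]
orientation: [-3.141, 0.036, 0.0]
contact_force: [0.1, 0.4, -0.7]
grip_width: 0.0233
gripper_force: 39.5
```

Inserting freely. Next the last few mm, then release.

Call:
step_arm([
  {"rx":0,"ry":0,"rz":0,"dx":0,"dy":0,"dz":2,"gripper":-1},
  {"rx":0,"ry":0,"rz":0,"dx":0,"dy":0,"dz":1.5,"gripper":-1},
  {"rx":0,"ry":0,"rz":0,"dx":0,"dy":0,"dz":1.5,"gripper":-1},
  {"rx":0,"ry":0,"rz":0,"dx":0,"dy":0,"dz":0,"gripper":-1},
])

```text
clock: 21.92
tcp_pos: [0.5678, -0.05, 0.0741]
orientation: [-3.139, 0.037, -0.001]
contact_force: [-6.3, 2.2, 17.3]
grip_width: 0.0229
gripper_force: 41.7
```

Call:
step_arm([
  {"rx":0,"ry":0,"rz":0,"dx":0,"dy":0,"dz":-1,"gripper":0.2},
  {"rx":0,"ry":0,"rz":0,"dx":0,"dy":0,"dz":0,"gripper":0.2},
  {"rx":0,"ry":0,"rz":0,"dx":0,"dy":0,"dz":0,"gripper":0.2},
  {"rx":0,"ry":0,"rz":0,"dx":0,"dy":0,"dz":0,"gripper":0.2},
  {"rx":0,"ry":0,"rz":0,"dx":0,"dy":0,"dz":-30,"gripper":0.2},
  {"rx":0,"ry":0,"rz":0,"dx":0,"dy":0,"dz":-50,"gripper":0.2},
  {"rx":0,"ry":0,"rz":-9.6,"dx":0,"dy":0,"dz":-50,"gripper":0.2},
  {"rx":0,"ry":0,"rz":-9.6,"dx":0,"dy":0,"dz":-40,"gripper":0.2},
  {"rx":0,"ry":0,"rz":-9.6,"dx":0,"dy":0,"dz":0,"gripper":0.2},
  {"rx":0,"ry":0,"rz":-9.6,"dx":0,"dy":0,"dz":0,"gripper":0.2},
  {"rx":0,"ry":0,"rz":-9.6,"dx":0,"dy":0,"dz":0,"gripper":0.2},
  {"rx":0,"ry":0,"rz":-9.6,"dx":0,"dy":0,"dz":0,"gripper":0.2},
  {"rx":0,"ry":0,"rz":-9.6,"dx":0,"dy":0,"dz":0,"gripper":0.2},
  {"rx":0,"ry":0,"rz":-9.6,"dx":0,"dy":0,"dz":0,"gripper":0.2},
  {"rx":0,"ry":0,"rz":0,"dx":0,"dy":0,"dz":0,"gripper":0.2},
])

```text
clock: 23.8
tcp_pos: [0.5673, -0.0501, 0.2434]
orientation: [-2.486, -1.92, -0.001]
contact_force: [-0.2, 0.1, 0.4]
grip_width: 0.0512
gripper_force: 0.0
```

Run:
```python
from h import *
arm(); go((.5614,.2373,.24),-14.5,8)
```

```text
arm r 0.0432 ang 179.50 F [-0.2  0.1  0.4] w 0.05116162709344392
at [ 0.5673 -0.0501  0.2434] yaw -14.6 tilt 0.0 clock 23.8 d [276.6 -78.4   3.6] [34.57 -9.79  0.45] rz -0.1
```

Call:
step_arm([
  {"rx":0,"ry":0,"rz":0,"dx":34.6,"dy":-9.8,"dz":0,"gripper":0.2},
  {"rx":0,"ry":0,"rz":0,"dx":34.6,"dy":-9.8,"dz":0,"gripper":0.2},
  {"rx":0,"ry":0,"rz":0,"dx":34.6,"dy":-9.8,"dz":0,"gripper":0.2},
  {"rx":0,"ry":0,"rz":0,"dx":34.6,"dy":-9.8,"dz":0,"gripper":0.2},
  {"rx":0,"ry":0,"rz":0,"dx":34.6,"dy":-9.8,"dz":0,"gripper":0.2},
  {"rx":0,"ry":0,"rz":0,"dx":34.6,"dy":-9.8,"dz":0,"gripper":0.2},
  {"rx":0,"ry":0,"rz":0,"dx":34.6,"dy":-9.8,"dz":0,"gripper":0.2},
  {"rx":0,"ry":0,"rz":0,"dx":34.6,"dy":-9.8,"dz":0,"gripper":0.2},
  {"rx":0,"ry":0,"rz":0,"dx":0,"dy":0,"dz":0,"gripper":0.2},
  {"rx":0,"ry":0,"rz":0,"dx":0,"dy":0,"dz":0,"gripper":0.2},
])

```text
clock: 25.05
tcp_pos: [0.561, 0.2368, 0.2432]
orientation: [2.486, 1.919, -0.001]
contact_force: [0.5, 0.0, 0.4]
grip_width: 0.051
gripper_force: 0.0
```

```bash
cat >> h.py <<'E'
def plate(tag,P0):
    """bright top face of a hanging plate near world P0 (z .175): centre, angle"""
    c,f=shot(tag); u,v=proj("wrist",[P0],c)[0].astype(int); g=f[v-30:v+30,u-35:u+35]
    hsv=cv2.cvtColor(g,cv2.COLOR_BGR2HSV); m=((hsv[...,1]<70)&(hsv[...,2]>100)).astype(np.uint8)
    n,l,st,ce=cv2.connectedComponentsWithStats(m)
    for i in range(1,n):
        if st[i][4]<60: continue
        ys,xs=np.nonzero(l==i); P=back("wrist",np.c_[xs+u-35,ys+v-30],.175,c)[:,:2].astype(np.float32)
        (ce_,sz,an)=cv2.minAreaRect(P*1000); print("blob",st[i][4],"c",np.round(ce_,1),"size",np.round(sz,1),"ang",round(an,1))
E
python3 - <<'E'
from h import *
plate("w9",(.5608,.2357,.175)); go((.5614,.2374,.1302),-14.5)
E
```

```text
blob 228 c [567.6 252.3] size [21.6 11.4] ang 47.1
blob 306 c [560.  235.7] size [ 8.3 23.6] ang 75.3
at [0.5612 0.2362 0.2434] yaw -14.7 tilt 0.0 clock 25.1 d [ 1.300e+00 -1.000e-01  1.132e+02]  rz -0.2
```

The code finds the top face at (0.560,0.2357), 8.3 x 23.6 mm, turned -14.7°, as it should be.

Call:
step_arm([
  {"rx":0,"ry":0,"rz":0,"dx":1,"dy":-0.6,"dz":30,"gripper":0.2},
  {"rx":0,"ry":0,"rz":0,"dx":0,"dy":0,"dz":30,"gripper":0.2},
  {"rx":0,"ry":0,"rz":0,"dx":0,"dy":0,"dz":25,"gripper":0.2},
  {"rx":0,"ry":0,"rz":0,"dx":0,"dy":0,"dz":18,"gripper":0.2},
  {"rx":0,"ry":0,"rz":0,"dx":0,"dy":0,"dz":10,"gripper":0.2},
  {"rx":0,"ry":0,"rz":0,"dx":0,"dy":0,"dz":0,"gripper":-1},
  {"rx":0,"ry":0,"rz":0,"dx":0,"dy":0,"dz":0,"gripper":-1},
  {"rx":0,"ry":0,"rz":0,"dx":0,"dy":0,"dz":0,"gripper":-1},
  {"rx":0,"ry":0,"rz":0,"dx":0,"dy":0,"dz":0,"gripper":-1},
  {"rx":0,"ry":0,"rz":0,"dx":0,"dy":0,"dz":0,"gripper":-1},
], grip_force=40)

```text
clock: 26.35
tcp_pos: [0.5612, 0.239, 0.131]
orientation: [2.484, 1.923, 0.002]
contact_force: [-0.0, -0.5, 3.2]
grip_width: 0.0234
gripper_force: 40.0
```

Call:
step_arm([
  {"rx":0,"ry":0,"rz":0,"dx":0,"dy":0,"dz":-7,"gripper":-1},
  {"rx":0,"ry":0,"rz":0,"dx":0,"dy":0,"dz":-6.5,"gripper":-1},
  {"rx":0,"ry":0,"rz":9,"dx":0,"dy":0,"dz":0,"gripper":-1},
  {"rx":0,"ry":0,"rz":9,"dx":0,"dy":0,"dz":0,"gripper":-1},
  {"rx":0,"ry":0,"rz":9,"dx":0,"dy":0,"dz":0,"gripper":-1},
  {"rx":0,"ry":0,"rz":0,"dx":0,"dy":0,"dz":0,"gripper":-1},
])

```text
clock: 27.1
tcp_pos: [0.5605, 0.239, 0.1439]
orientation: [2.863, 1.292, -0.001]
contact_force: [-0.3, -0.2, -1.2]
grip_width: 0.0231
gripper_force: 39.7
```

Call:
step_arm([
  {"rx":0,"ry":0,"rz":0,"dx":-10,"dy":0,"dz":0,"gripper":-1},
  {"rx":0,"ry":0,"rz":0,"dx":-14,"dy":0,"dz":0,"gripper":-1},
  {"rx":0,"ry":0,"rz":0,"dx":-15,"dy":0,"dz":0,"gripper":-1},
  {"rx":0,"ry":0,"rz":0,"dx":-16,"dy":0,"dz":0,"gripper":-1},
  {"rx":0,"ry":0,"rz":0,"dx":0,"dy":0,"dz":-20,"gripper":-1},
  {"rx":0,"ry":0,"rz":9.9,"dx":0,"dy":0,"dz":-30,"gripper":-1},
  {"rx":0,"ry":0,"rz":9.9,"dx":0,"dy":0,"dz":-20,"gripper":-1},
  {"rx":0,"ry":0,"rz":9.9,"dx":0,"dy":0,"dz":0,"gripper":-1},
  {"rx":0,"ry":0,"rz":9.9,"dx":0,"dy":0,"dz":0,"gripper":-1},
  {"rx":0,"ry":0,"rz":9.9,"dx":0,"dy":0,"dz":0,"gripper":-1},
  {"rx":0,"ry":0,"rz":0,"dx":0,"dy":0,"dz":0,"gripper":-1},
])

```text
clock: 28.48
tcp_pos: [0.5247, 0.1982, 0.2148]
orientation: [3.141, -0.024, 0.002]
contact_force: [-0.8, -0.4, -0.4]
grip_width: 0.0231
gripper_force: 39.7
```

Run:
```python
from h import *
arm(); go((.5188+.003,-.0485,.145),-91.3,8)
```

```text
arm r 0.2630 ang 109.03 F [-0.8 -0.4 -0.4] w 0.02313826897574728
at [0.5247 0.1982 0.2148] yaw -90.9 tilt 0.1 clock 28.5 d [  0.8 246.7  69.9] [ 0.1  30.83  8.74] rz 0.4
```

Call:
step_arm([
  {"rx":0,"ry":0,"rz":0.4,"dx":0,"dy":30.8,"dz":0,"gripper":-1},
  {"rx":0,"ry":0,"rz":0,"dx":0.2,"dy":30.8,"dz":0,"gripper":-1},
  {"rx":0,"ry":0,"rz":0,"dx":0.2,"dy":30.8,"dz":0,"gripper":-1},
  {"rx":0,"ry":0,"rz":0,"dx":0.2,"dy":30.8,"dz":0,"gripper":-1},
  {"rx":0,"ry":0,"rz":0,"dx":0.2,"dy":30.8,"dz":5,"gripper":-1},
  {"rx":0,"ry":0,"rz":0,"dx":0.2,"dy":30.8,"dz":15,"gripper":-1},
  {"rx":0,"ry":0,"rz":0,"dx":0.2,"dy":30.8,"dz":25,"gripper":-1},
  {"rx":0,"ry":0,"rz":0,"dx":0,"dy":30.8,"dz":25,"gripper":-1},
  {"rx":0,"ry":0,"rz":0,"dx":0,"dy":0,"dz":0,"gripper":-1},
  {"rx":0,"ry":0,"rz":0,"dx":0,"dy":0,"dz":0,"gripper":-1},
])

```text
clock: 29.72
tcp_pos: [0.5203, -0.0482, 0.1447]
orientation: [-3.141, 0.035, -0.002]
contact_force: [-0.3, 0.0, -1.2]
grip_width: 0.0232
gripper_force: 39.7
```

```bash
cat >> h.py <<'E'
def held(tag,seat):
    """row/col extents of the held roller's green discs against those of one above seat"""
    c,f=shot(tag); t=r.get_obs()["tcp_pos"]; h=cv2.cvtColor(f,cv2.COLOR_BGR2HSV)
    m=cv2.inRange(h,(45,100,40),(80,255,255)); n,l,st,ce=cv2.connectedComponentsWithStats(m)
    u,v=proj("wrist",[[*seat,t[2]-.012]],c)[0]
    for i in range(1,n):
        if st[i][4]>250 and abs(ce[i][0]-u)<40 and abs(ce[i][1]-v)<50:
            b=st[i]; up=(l==i)&(h[...,2]>150); ys,xs=np.nonzero(up)
            print("seen: all top",b[1],"cols",b[0],b[0]+b[2],"bright top row",ys.min(),"bright cols",xs.min(),xs.max()+1,"area",b[4])
    th=np.linspace(0,2*np.pi,361); ci=np.c_[np.cos(th),np.sin(th)]*.017
    for d in(-.002,0,.002):
        T,B=[proj("wrist",np.c_[ci+[seat[0]+d,seat[1]],np.full(361,t[2]+k)],c) for k in(-.003,-.021)]
        print(d,"top row",T[:,1].min().round(1),"bot row",B[:,1].min().round(1),"cols",T[:,0].min().round(1),T[:,0].max().round(1))
E
python3 - <<'E'
from h import *
go((.5188+.003,-.0485,.145),-91.3)
held("w10",(.5188,-.0485))
E
```

```text
at [ 0.5203 -0.0482  0.1447] yaw -91.3 tilt 0.1 clock 29.7 d [ 1.5  0.2 -0.3]  rz 0.0
seen: all top 205 cols 233 288 bright top row 215 bright cols 233 288 area 1348
-0.002 top row 215.4 bot row 204.0 cols 231.7 290.5
0 top row 212.1 bot row 201.0 cols 231.5 290.5
0.002 top row 208.7 bot row 197.9 cols 231.4 290.6
```

Call:
step_arm([
  {"rx":0,"ry":0,"rz":0,"dx":1.6,"dy":0.2,"dz":20,"gripper":-1},
  {"rx":0,"ry":0,"rz":0,"dx":0,"dy":0,"dz":20,"gripper":-1},
  {"rx":0,"ry":0,"rz":0,"dx":0,"dy":0,"dz":8,"gripper":-1},
  {"rx":0,"ry":0,"rz":0,"dx":0,"dy":0,"dz":6,"gripper":-1},
  {"rx":0,"ry":0,"rz":0,"dx":0,"dy":0,"dz":5,"gripper":-1},
  {"rx":0,"ry":0,"rz":0,"dx":0,"dy":0,"dz":4,"gripper":-1},
  {"rx":0,"ry":0,"rz":0,"dx":0,"dy":0,"dz":3,"gripper":-1},
  {"rx":0,"ry":0,"rz":0,"dx":0,"dy":0,"dz":0,"gripper":-1},
])

```text
clock: 30.78
tcp_pos: [0.521, -0.049, 0.0778]
orientation: [-3.141, 0.039, 0.0]
contact_force: [0.7, -0.2, -0.9]
grip_width: 0.0235
gripper_force: 39.8
```

Call:
step_arm([
  {"rx":0,"ry":0,"rz":0,"dx":0,"dy":0,"dz":2,"gripper":-1},
  {"rx":0,"ry":0,"rz":0,"dx":0,"dy":0,"dz":1.5,"gripper":-1},
  {"rx":0,"ry":0,"rz":0,"dx":0,"dy":0,"dz":1.5,"gripper":-1},
  {"rx":0,"ry":0,"rz":0,"dx":0,"dy":0,"dz":0,"gripper":-1},
])

```text
clock: 31.28
tcp_pos: [0.5215, -0.0492, 0.075]
orientation: [-3.139, 0.04, -0.001]
contact_force: [-8.5, 3.0, 27.0]
grip_width: 0.0237
gripper_force: 43.1
```

Call:
step_arm([
  {"rx":0,"ry":0,"rz":0,"dx":0,"dy":0,"dz":-1.5,"gripper":0.2},
  {"rx":0,"ry":0,"rz":0,"dx":0,"dy":0,"dz":0,"gripper":0.2},
  {"rx":0,"ry":0,"rz":0,"dx":0,"dy":0,"dz":0,"gripper":0.2},
  {"rx":0,"ry":0,"rz":0,"dx":0,"dy":0,"dz":0,"gripper":0.2},
  {"rx":0,"ry":0,"rz":0,"dx":0,"dy":0,"dz":-30,"gripper":0.2},
  {"rx":0,"ry":0,"rz":0,"dx":0,"dy":0,"dz":-50,"gripper":0.2},
  {"rx":0,"ry":0,"rz":-9.2,"dx":0,"dy":0,"dz":-50,"gripper":0.2},
  {"rx":0,"ry":0,"rz":-9.2,"dx":0,"dy":0,"dz":-40,"gripper":0.2},
  {"rx":0,"ry":0,"rz":-9.2,"dx":0,"dy":0,"dz":0,"gripper":0.2},
  {"rx":0,"ry":0,"rz":-9.2,"dx":0,"dy":0,"dz":0,"gripper":0.2},
  {"rx":0,"ry":0,"rz":-9.2,"dx":0,"dy":0,"dz":0,"gripper":0.2},
  {"rx":0,"ry":0,"rz":-9.2,"dx":0,"dy":0,"dz":0,"gripper":0.2},
  {"rx":0,"ry":0,"rz":-9.2,"dx":0,"dy":0,"dz":0,"gripper":0.2},
  {"rx":0,"ry":0,"rz":-9.2,"dx":0,"dy":0,"dz":0,"gripper":0.2},
  {"rx":0,"ry":0,"rz":0,"dx":0,"dy":0,"dz":0,"gripper":0.2},
])

```text
clock: 33.15
tcp_pos: [0.5209, -0.0491, 0.2443]
orientation: [-2.54, -1.848, -0.0]
contact_force: [-0.1, 1.0, -0.9]
grip_width: 0.051
gripper_force: 0.0
```

Run:
```python
from h import *
arm(); go((.5028,.2915,.243),-17.5,9)
```

```text
arm r 0.0896 ang 179.13 F [-0.1  1.  -0.9] w 0.050959609796699015
at [ 0.5209 -0.0491  0.2443] yaw -17.9 tilt 0.0 clock 33.1 d [ 318.5 -122.1    1.5] [ 35.39 -13.57   0.17] rz -0.4
```

Call:
step_arm([
  {"rx":0,"ry":0,"rz":0,"dx":35.4,"dy":-13.5,"dz":0,"gripper":0.2},
  {"rx":0,"ry":0,"rz":0,"dx":35.4,"dy":-13.5,"dz":0,"gripper":0.2},
  {"rx":0,"ry":0,"rz":0,"dx":35.4,"dy":-13.5,"dz":0,"gripper":0.2},
  {"rx":0,"ry":0,"rz":0,"dx":35.4,"dy":-13.5,"dz":0,"gripper":0.2},
  {"rx":0,"ry":0,"rz":0,"dx":35.4,"dy":-13.6,"dz":0,"gripper":0.2},
  {"rx":0,"ry":0,"rz":0,"dx":35.4,"dy":-13.6,"dz":0,"gripper":0.2},
  {"rx":0,"ry":0,"rz":0,"dx":35.4,"dy":-13.6,"dz":0,"gripper":0.2},
  {"rx":0,"ry":0,"rz":0,"dx":35.4,"dy":-13.6,"dz":0,"gripper":0.2},
  {"rx":0,"ry":0,"rz":0,"dx":35.4,"dy":-13.6,"dz":0,"gripper":0.2},
  {"rx":0,"ry":0,"rz":0,"dx":0,"dy":0,"dz":0,"gripper":0.2},
  {"rx":0,"ry":0,"rz":0,"dx":0,"dy":0,"dz":0,"gripper":0.2},
])

```text
clock: 34.52
tcp_pos: [0.5026, 0.2907, 0.2441]
orientation: [2.541, 1.847, -0.001]
contact_force: [0.6, 0.3, -0.1]
grip_width: 0.051
gripper_force: 0.0
```

Run:
```python
from h import *
plate("w11",(.5025,.2901,.175)); go((.5028,.2915,.131),-17.5)
```

```text
blob 211 c [509.6 306.8] size [19.8 11.1] ang 46.9
blob 337 c [502.1 290.4] size [10.8 24.3] ang 72.0
at [0.5027 0.2902 0.2443] yaw -18.0 tilt 0.0 clock 34.6 d [  1.3  -0.3 113.3]  rz -0.5
```

Call:
step_arm([
  {"rx":0,"ry":0,"rz":0,"dx":1.3,"dy":-0.3,"dz":30,"gripper":0.2},
  {"rx":0,"ry":0,"rz":0,"dx":0,"dy":0,"dz":30,"gripper":0.2},
  {"rx":0,"ry":0,"rz":0,"dx":0,"dy":0,"dz":25,"gripper":0.2},
  {"rx":0,"ry":0,"rz":0,"dx":0,"dy":0,"dz":18,"gripper":0.2},
  {"rx":0,"ry":0,"rz":0,"dx":0,"dy":0,"dz":10,"gripper":0.2},
  {"rx":0,"ry":0,"rz":0,"dx":0,"dy":0,"dz":0,"gripper":-1},
  {"rx":0,"ry":0,"rz":0,"dx":0,"dy":0,"dz":0,"gripper":-1},
  {"rx":0,"ry":0,"rz":0,"dx":0,"dy":0,"dz":0,"gripper":-1},
  {"rx":0,"ry":0,"rz":0,"dx":0,"dy":0,"dz":0,"gripper":-1},
  {"rx":0,"ry":0,"rz":0,"dx":0,"dy":0,"dz":0,"gripper":-1},
], grip_force=40)

```text
clock: 35.83
tcp_pos: [0.5031, 0.2932, 0.132]
orientation: [-2.539, -1.85, -0.002]
contact_force: [0.3, -1.1, 2.8]
grip_width: 0.023
gripper_force: 39.9
```

Call:
step_arm([
  {"rx":0,"ry":0,"rz":0,"dx":0,"dy":0,"dz":-7,"gripper":-1},
  {"rx":0,"ry":0,"rz":0,"dx":0,"dy":0,"dz":-6.5,"gripper":-1},
  {"rx":0,"ry":0,"rz":8,"dx":0,"dy":0,"dz":0,"gripper":-1},
  {"rx":0,"ry":0,"rz":8,"dx":0,"dy":0,"dz":0,"gripper":-1},
  {"rx":0,"ry":0,"rz":8,"dx":0,"dy":0,"dz":0,"gripper":-1},
  {"rx":0,"ry":0,"rz":0,"dx":0,"dy":0,"dz":0,"gripper":-1},
])

```text
clock: 36.58
tcp_pos: [0.5024, 0.2932, 0.1449]
orientation: [2.867, 1.284, -0.0]
contact_force: [0.1, -0.8, -0.9]
grip_width: 0.0232
gripper_force: 39.6
```

Call:
step_arm([
  {"rx":0,"ry":0,"rz":0,"dx":-10,"dy":0,"dz":0,"gripper":-1},
  {"rx":0,"ry":0,"rz":0,"dx":-14,"dy":0,"dz":0,"gripper":-1},
  {"rx":0,"ry":0,"rz":0,"dx":-15,"dy":0,"dz":0,"gripper":-1},
  {"rx":0,"ry":0,"rz":0,"dx":-16,"dy":0,"dz":0,"gripper":-1},
  {"rx":0,"ry":0,"rz":0,"dx":0,"dy":0,"dz":-20,"gripper":-1},
  {"rx":0,"ry":0,"rz":9.9,"dx":0,"dy":0,"dz":-30,"gripper":-1},
  {"rx":0,"ry":0,"rz":9.9,"dx":0,"dy":0,"dz":-20,"gripper":-1},
  {"rx":0,"ry":0,"rz":9.9,"dx":0,"dy":0,"dz":0,"gripper":-1},
  {"rx":0,"ry":0,"rz":9.9,"dx":0,"dy":0,"dz":0,"gripper":-1},
  {"rx":0,"ry":0,"rz":9.9,"dx":0,"dy":0,"dz":0,"gripper":-1},
  {"rx":0,"ry":0,"rz":0,"dx":0,"dy":0,"dz":0,"gripper":-1},
])

```text
clock: 37.95
tcp_pos: [0.4653, 0.2515, 0.2146]
orientation: [3.141, -0.034, -0.001]
contact_force: [0.6, -0.0, -1.2]
grip_width: 0.0233
gripper_force: 39.6
```

Run:
```python
from h import *
arm(); go((.4728+.003,-.0474,.146),-91.3,10)
```

```text
arm r 0.3351 ang 115.67 F [ 0.6 -0.  -1.2] w 0.023275277386431405
at [0.4653 0.2515 0.2146] yaw -91.2 tilt 0.0 clock 38.0 d [ 17.  298.5  68.8] [ 1.7  29.85  6.88] rz 0.1
```

Call:
step_arm([
  {"rx":0,"ry":0,"rz":0,"dx":1.7,"dy":29.9,"dz":0,"gripper":-1},
  {"rx":0,"ry":0,"rz":0,"dx":1.7,"dy":29.9,"dz":0,"gripper":-1},
  {"rx":0,"ry":0,"rz":0,"dx":1.7,"dy":29.9,"dz":0,"gripper":-1},
  {"rx":0,"ry":0,"rz":0,"dx":1.7,"dy":29.9,"dz":0,"gripper":-1},
  {"rx":0,"ry":0,"rz":0,"dx":1.7,"dy":29.9,"dz":0,"gripper":-1},
  {"rx":0,"ry":0,"rz":0,"dx":1.7,"dy":29.9,"dz":0,"gripper":-1},
  {"rx":0,"ry":0,"rz":0,"dx":1.7,"dy":29.9,"dz":5,"gripper":-1},
  {"rx":0,"ry":0,"rz":0,"dx":1.7,"dy":29.9,"dz":15,"gripper":-1},
  {"rx":0,"ry":0,"rz":0,"dx":1.7,"dy":29.9,"dz":25,"gripper":-1},
  {"rx":0,"ry":0,"rz":0,"dx":1.7,"dy":29.4,"dz":24,"gripper":-1},
  {"rx":0,"ry":0,"rz":0,"dx":0,"dy":0,"dz":0,"gripper":-1},
  {"rx":0,"ry":0,"rz":0,"dx":0,"dy":0,"dz":0,"gripper":-1},
])

```text
clock: 39.45
tcp_pos: [0.4761, -0.0465, 0.1462]
orientation: [-3.141, 0.033, -0.0]
contact_force: [0.1, 0.3, -1.5]
grip_width: 0.023
gripper_force: 39.6
```

Run:
```python
from h import *
go((.4728+.003,-.0474,.146),-91.3)
held("w12",(.4728,-.0474))
```

```text
at [ 0.4761 -0.0465  0.1462] yaw -91.2 tilt 0.0 clock 39.5 d [-0.3  0.9  0.2]  rz 0.1
seen: all top 202 cols 233 288 bright top row 212 bright cols 233 288 area 1359
-0.002 top row 218.4 bot row 206.7 cols 232.9 291.5
0 top row 215.1 bot row 203.7 cols 232.7 291.6
0.002 top row 211.8 bot row 200.7 cols 232.5 291.6
```

Call:
step_arm([
  {"rx":0,"ry":0,"rz":0,"dx":-1.2,"dy":0.9,"dz":20,"gripper":-1},
  {"rx":0,"ry":0,"rz":0,"dx":0,"dy":0,"dz":20,"gripper":-1},
  {"rx":0,"ry":0,"rz":0,"dx":0,"dy":0,"dz":8,"gripper":-1},
  {"rx":0,"ry":0,"rz":0,"dx":0,"dy":0,"dz":6,"gripper":-1},
  {"rx":0,"ry":0,"rz":0,"dx":0,"dy":0,"dz":5,"gripper":-1},
  {"rx":0,"ry":0,"rz":0,"dx":0,"dy":0,"dz":4,"gripper":-1},
  {"rx":0,"ry":0,"rz":0,"dx":0,"dy":0,"dz":3,"gripper":-1},
  {"rx":0,"ry":0,"rz":0,"dx":0,"dy":0,"dz":0,"gripper":-1},
])

```text
clock: 40.5
tcp_pos: [0.4748, -0.0477, 0.0798]
orientation: [-3.141, 0.036, 0.0]
contact_force: [-0.3, 0.1, -1.7]
grip_width: 0.023
gripper_force: 39.7
```

Call:
step_arm([
  {"rx":0,"ry":0,"rz":0,"dx":0,"dy":0,"dz":2,"gripper":-1},
  {"rx":0,"ry":0,"rz":0,"dx":0,"dy":0,"dz":1.5,"gripper":-1},
  {"rx":0,"ry":0,"rz":0,"dx":0,"dy":0,"dz":1.2,"gripper":-1},
  {"rx":0,"ry":0,"rz":0,"dx":0,"dy":0,"dz":0,"gripper":-1},
])

```text
clock: 41.0
tcp_pos: [0.475, -0.0477, 0.0761]
orientation: [-3.14, 0.037, -0.0]
contact_force: [-4.7, 1.1, 14.5]
grip_width: 0.0229
gripper_force: 41.6
```

Call:
step_arm([
  {"rx":0,"ry":0,"rz":0,"dx":0,"dy":0,"dz":-0.5,"gripper":0.2},
  {"rx":0,"ry":0,"rz":0,"dx":0,"dy":0,"dz":0,"gripper":0.2},
  {"rx":0,"ry":0,"rz":0,"dx":0,"dy":0,"dz":0,"gripper":0.2},
  {"rx":0,"ry":0,"rz":0,"dx":0,"dy":0,"dz":0,"gripper":0.2},
  {"rx":0,"ry":0,"rz":0,"dx":0,"dy":0,"dz":-30,"gripper":0.2},
  {"rx":0,"ry":0,"rz":0,"dx":0,"dy":0,"dz":-40,"gripper":0.2},
  {"rx":0,"ry":0,"rz":0,"dx":-20,"dy":0,"dz":-20,"gripper":0.2},
  {"rx":0,"ry":0,"rz":0,"dx":-25,"dy":0,"dz":0,"gripper":0.2},
  {"rx":0,"ry":0,"rz":0,"dx":0,"dy":0,"dz":0,"gripper":0.2},
])

```text
clock: 42.12
tcp_pos: [0.4282, -0.0461, 0.1654]
orientation: [-3.139, 0.036, 0.002]
contact_force: [0.4, 0.2, -0.2]
grip_width: 0.0511
gripper_force: 0.0
```

Run:
```python
from h import *
go((.432,-.0463,.085),-91.3)
c,f=shot("w13")
h=cv2.cvtColor(f,cv2.COLOR_BGR2HSV); m=cv2.inRange(h,(0,180,90),(6,255,255))|cv2.inRange(h,(174,180,90),(180,255,255))
n,l,st,ce=cv2.connectedComponentsWithStats(m); print([(ce[i].round(),st[i].tolist()) for i in range(1,n) if st[i][4]>60])
print(proj("wrist",[(.4304,-.0463,.128),(.4304,-.0463,.053)],c))
m=cv2.inRange(h,(45,100,40),(80,255,255));n,l,st,ce=cv2.connectedComponentsWithStats(m); print([(ce[i].round(),st[i].tolist()) for i in range(1,n) if st[i][4]>60])
print(proj("wrist",[(.5648,-.0495,.071),(.5188,-.0485,.071),(.4728,-.0474,.071)],c))
```

```text
at [ 0.4282 -0.0461  0.1654] yaw -91.3 tilt 0.1 clock 42.1 d [ 3.9  0.3 80.4]  rz -0.0
[(array([261., 210.]), [249, 199, 26, 23, 464])]
[[260.70848141 210.91742258]
 [260.81617351 179.98769294]]
[(array([261.,  22.]), [239, 0, 46, 39, 916]), (array([262.,  62.]), [243, 55, 38, 14, 367]), (array([261.,  89.]), [241, 71, 42, 30, 571]), (array([261., 126.]), [241, 114, 41, 30, 584]), (array([213., 199.]), [195, 181, 35, 37, 966])]
[[261.07602478   7.85267275]
 [261.09249093  76.06981631]
 [260.98456781 136.28957953]]
```

Call:
step_arm([
  {"rx":0,"ry":0,"rz":0,"dx":3.5,"dy":0.3,"dz":25,"gripper":0.2},
  {"rx":0,"ry":0,"rz":0,"dx":0,"dy":0,"dz":25,"gripper":0.2},
  {"rx":0,"ry":0,"rz":0,"dx":0,"dy":0,"dz":20,"gripper":0.2},
  {"rx":0,"ry":0,"rz":0,"dx":0,"dy":0,"dz":10,"gripper":0.2},
  {"rx":0,"ry":0,"rz":0,"dx":0,"dy":0,"dz":0,"gripper":-1},
  {"rx":0,"ry":0,"rz":0,"dx":0,"dy":0,"dz":0,"gripper":-1},
  {"rx":0,"ry":0,"rz":0,"dx":0,"dy":0,"dz":0,"gripper":-1},
  {"rx":0,"ry":0,"rz":0,"dx":0,"dy":0,"dz":0,"gripper":-1},
  {"rx":0,"ry":0,"rz":0,"dx":0,"dy":0,"dz":0,"gripper":-1},
], grip_force=25)

```text
clock: 43.3
tcp_pos: [0.434, -0.0471, 0.0862]
orientation: [-3.141, 0.036, -0.002]
contact_force: [1.2, -1.6, 5.4]
grip_width: 0.0169
gripper_force: 25.2
```

Call:
step_arm([
  {"rx":0,"ry":0,"rz":-2.5,"dx":0.2,"dy":7.7,"dz":0,"gripper":-1},
  {"rx":0,"ry":0,"rz":-4,"dx":0.4,"dy":12.3,"dz":0,"gripper":-1},
  {"rx":0,"ry":0,"rz":-4,"dx":0.4,"dy":12.3,"dz":0,"gripper":-1},
  {"rx":0,"ry":0,"rz":-4,"dx":0.4,"dy":12.3,"dz":0,"gripper":-1},
  {"rx":0,"ry":0,"rz":-4,"dx":0.4,"dy":12.3,"dz":0,"gripper":-1},
  {"rx":0,"ry":0,"rz":-4,"dx":0.4,"dy":12.3,"dz":0,"gripper":-1},
  {"rx":0,"ry":0,"rz":-4,"dx":0.4,"dy":12.3,"dz":0,"gripper":-1},
  {"rx":0,"ry":0,"rz":-4,"dx":0.4,"dy":12.3,"dz":0,"gripper":-1},
  {"rx":0,"ry":0,"rz":0,"dx":0,"dy":0,"dz":0,"gripper":-1},
])

```text
clock: 44.42
tcp_pos: [0.4569, -0.1375, 0.0862]
orientation: [3.04, 0.79, 0.004]
contact_force: [3.2, 0.3, 5.5]
grip_width: 0.0173
gripper_force: 26.7
```

Run:
```python
from h import *
arm(); go((.432,-.0463,.085),-91.3)
```

```text
arm r 0.1766 ang -150.49 F [3.2 0.3 5.5] w 0.01730774293868211
at [ 0.4569 -0.1375  0.0862] yaw -60.9 tilt 0.1 clock 44.4 d [ 22.7 -91.8   1.1]  rz 30.4
```

Call:
step_arm([
  {"rx":0,"ry":0,"rz":-4,"dx":0.4,"dy":12.3,"dz":0,"gripper":-1},
  {"rx":0,"ry":0,"rz":-4,"dx":0.4,"dy":12.3,"dz":0,"gripper":-1},
  {"rx":0,"ry":0,"rz":-4,"dx":0.4,"dy":12.3,"dz":0,"gripper":-1},
  {"rx":0,"ry":0,"rz":-4,"dx":0.4,"dy":12.3,"dz":0,"gripper":-1},
  {"rx":0,"ry":0,"rz":-4,"dx":0.4,"dy":12.3,"dz":0,"gripper":-1},
  {"rx":0,"ry":0,"rz":-4,"dx":0.4,"dy":12.3,"dz":0,"gripper":-1},
  {"rx":0,"ry":0,"rz":-4,"dx":0.4,"dy":12.3,"dz":0,"gripper":-1},
  {"rx":0,"ry":0,"rz":-4,"dx":0.4,"dy":12.3,"dz":0,"gripper":-1},
  {"rx":0,"ry":0,"rz":-4,"dx":0.4,"dy":12.3,"dz":0,"gripper":-1},
  {"rx":0,"ry":0,"rz":-4,"dx":0.4,"dy":12.3,"dz":0,"gripper":-1},
  {"rx":0,"ry":0,"rz":-4,"dx":0.4,"dy":12.3,"dz":0,"gripper":-1},
  {"rx":0,"ry":0,"rz":-4,"dx":0.4,"dy":12.3,"dz":0,"gripper":-1},
  {"rx":0,"ry":0,"rz":-3,"dx":0.3,"dy":9.2,"dz":0,"gripper":-1},
  {"rx":0,"ry":0,"rz":0,"dx":0,"dy":0,"dz":0,"gripper":-1},
])

```text
clock: 46.18
tcp_pos: [0.5803, -0.2244, 0.0863]
orientation: [2.403, 2.022, 0.002]
contact_force: [2.3, 1.2, 5.6]
grip_width: 0.017
gripper_force: 26.8
```

Run:
```python
from h import *
arm(); go((.432,-.0463,.085),-5)
```

```text
arm r 0.1765 ang -99.84 F [2.3 1.2 5.6] w 0.017008471751183682
at [ 0.5803 -0.2244  0.0863] yaw -9.8 tilt 0.1 clock 46.2 d [ 150.1 -176.6    1. ]  rz -4.8
```

Call:
step_arm([
  {"rx":0,"ry":0,"rz":-2,"dx":0.2,"dy":6,"dz":0,"gripper":-1},
  {"rx":0,"ry":0,"rz":-1.5,"dx":0.1,"dy":4.5,"dz":0,"gripper":-1},
  {"rx":0,"ry":0,"rz":-1,"dx":0,"dy":3,"dz":0,"gripper":-1},
  {"rx":0,"ry":0,"rz":0,"dx":0,"dy":2,"dz":0,"gripper":-1},
  {"rx":0,"ry":0,"rz":0,"dx":0,"dy":0,"dz":0,"gripper":-1},
])

```text
clock: 46.8
tcp_pos: [0.5941, -0.2262, 0.0862]
orientation: [-2.323, -2.113, 0.0]
contact_force: [-1.5, 0.9, 7.6]
grip_width: 0.0173
gripper_force: 27.0
```

Run:
```python
from h import *
arm(); go((.432,-.0463,.085),-5)
```

```text
arm r 0.1765 ang -95.33 F [-1.5  0.9  7.6] w 0.017286415250090604
at [ 0.5941 -0.2262  0.0862] yaw -5.4 tilt 0.1 clock 46.8 d [ 163.8 -178.4    1.4]  rz -0.4
```

Call:
step_arm([
  {"rx":0,"ry":0,"rz":0,"dx":0,"dy":2,"dz":0,"gripper":-1},
  {"rx":0,"ry":0,"rz":0,"dx":0,"dy":2,"dz":0,"gripper":-1},
  {"rx":0,"ry":0,"rz":0,"dx":0,"dy":0,"dz":0,"gripper":-1},
])

```text
clock: 47.18
tcp_pos: [0.5941, -0.2262, 0.0861]
orientation: [-2.319, -2.107, 0.005]
contact_force: [-14.6, 4.7, 20.1]
grip_width: 0.017
gripper_force: 28.6
```

Run:
```python
from h import *
arm()
```

```text
arm r 0.1764 ang -95.34 F [-14.6   4.7  20.1] w 0.016999929968129036
```

Call:
step_arm([
  {"rx":0,"ry":0,"rz":0,"dx":0,"dy":-3.5,"dz":0,"gripper":-1},
  {"rx":0,"ry":0,"rz":0,"dx":0,"dy":0,"dz":0,"gripper":0.2},
  {"rx":0,"ry":0,"rz":0,"dx":0,"dy":0,"dz":0,"gripper":0.2},
  {"rx":0,"ry":0,"rz":0,"dx":0,"dy":0,"dz":0,"gripper":0.2},
  {"rx":0,"ry":0,"rz":0,"dx":0,"dy":0,"dz":-30,"gripper":0.2},
  {"rx":0,"ry":0,"rz":0,"dx":0,"dy":0,"dz":-40,"gripper":0.2},
  {"rx":0,"ry":0,"rz":0,"dx":0,"dy":0,"dz":-50,"gripper":0.2},
  {"rx":0,"ry":0,"rz":0,"dx":0,"dy":0,"dz":-60,"gripper":0.2},
  {"rx":0,"ry":0,"rz":0,"dx":0,"dy":0,"dz":0,"gripper":0.2},
])

```text
clock: 48.3
tcp_pos: [0.5975, -0.2286, 0.271]
orientation: [2.317, 2.11, 0.008]
contact_force: [-0.2, -0.1, -1.0]
grip_width: 0.0511
gripper_force: 0.0
```

Run:
```python
from h import *
go((.44,.10,.266),0,9)
f=r.grab_frame("top"); cv2.imwrite("pics/top2.png",f); a=cv2.imread("pics/top0.png")
# bolt change near its first place
d=cv2.absdiff(f,a).max(2); u,v=proj("top",[(.41,.15,.04)])[0].astype(int); m=(d>40).astype(np.uint8)
m=cv2.morphologyEx(m,cv2.MORPH_OPEN,np.ones((2,2))); n,l,st,ce=cv2.connectedComponentsWithStats(m)
print((u,v),[(ce[i].round().tolist(),st[i][4]) for i in range(1,n) if st[i][4]>5 and abs(ce[i][0]-u)<60 and abs(ce[i][1]-v)<60])
```

```text
at [ 0.5975 -0.2286  0.271 ] yaw -5.4 tilt 0.5 clock 48.3 d [ 312.5 -187.6    2.8] [ 34.72 -20.84   0.31] rz -5.4
(np.int64(213), np.int64(227)) [([185.0, 174.0], np.int32(80)), ([165.0, 194.0], np.int32(70)), ([212.0, 228.0], np.int32(22)), ([218.0, 228.0], np.int32(6)), ([214.0, 239.0], np.int32(37))]
```

Call:
step_arm([
  {"rx":0,"ry":0,"rz":0,"dx":34.5,"dy":-19,"dz":0,"gripper":0.2},
  {"rx":0,"ry":0,"rz":0,"dx":34.5,"dy":-19,"dz":0,"gripper":0.2},
  {"rx":0,"ry":0,"rz":0,"dx":34.5,"dy":-19,"dz":0,"gripper":0.2},
  {"rx":0,"ry":0,"rz":0,"dx":34.5,"dy":-19,"dz":0,"gripper":0.2},
  {"rx":0,"ry":0,"rz":0,"dx":34.5,"dy":-19,"dz":0,"gripper":0.2},
  {"rx":0,"ry":0,"rz":0,"dx":34.5,"dy":-19,"dz":0,"gripper":0.2},
  {"rx":0,"ry":0,"rz":0,"dx":34.5,"dy":-19,"dz":0,"gripper":0.2},
  {"rx":0,"ry":0,"rz":0,"dx":34.5,"dy":-19,"dz":0,"gripper":0.2},
  {"rx":0,"ry":0,"rz":0,"dx":34.5,"dy":-19,"dz":0,"gripper":0.2},
  {"rx":0,"ry":0,"rz":0,"dx":0,"dy":0,"dz":0,"gripper":0.2},
  {"rx":0,"ry":0,"rz":0,"dx":0,"dy":0,"dz":0,"gripper":0.2},
])

```text
clock: 49.72
tcp_pos: [0.4531, 0.0974, 0.2647]
orientation: [-2.322, -2.116, 0.003]
contact_force: [-0.1, -0.5, 0.3]
grip_width: 0.0512
gripper_force: 0.0
```

Run:
```python
from h import *
go((.39,.146,.2),0)
c,f=shot("w14"); p=proj("wrist",[(.378,.147,.08),(.378,.147,.0),(.411,.152,.08),(.411,.152,0)],c); print(p, back("top",(214,239),.08),back("top",(214,239),.04))
u,v=p[:2].mean(0).astype(int); x0,y0=max(u-80,0),max(v-60,0); g=f[y0:y0+120,x0:x0+160]; print(x0,y0,g.shape)
t=cv2.imread("pics/top2.png"); s=r.grab_frame("side"); cv2.imwrite("pics/side2.png",s)
A=cv2.resize(cv2.convertScaleAbs(g,alpha=1.3),(800,600*g.shape[0]//120) if 0 else (400,300),interpolation=cv2.INTER_CUBIC)
B=cv2.resize(t[120:240,190:390][:, :160],(400,300),interpolation=cv2.INTER_CUBIC)
C=cv2.resize(s[170:260,150:270],(400,300),interpolation=cv2.INTER_CUBIC)
D=cv2.resize(s[170:290,240:400],(400,300),interpolation=cv2.INTER_CUBIC)
cv2.imwrite("pics/mix.png",np.vstack([np.hstack([A,B]),np.hstack([C,D])]))
```

```text
at [0.4531 0.0974 0.2647] yaw -5.3 tilt 0.1 clock 49.7 d [ 42.6 -67.2  64.8]  rz -5.3
[[189.14495895 127.30299689]
 [202.45334651 120.5698215 ]
 [218.16391376 119.86121349]
 [226.13382461 114.47601898]] [[0.37636229 0.14481588 0.08      ]] [[0.37562991 0.14816388 0.04      ]]
115 63 (120, 160, 3)
```

View pics/mix.png

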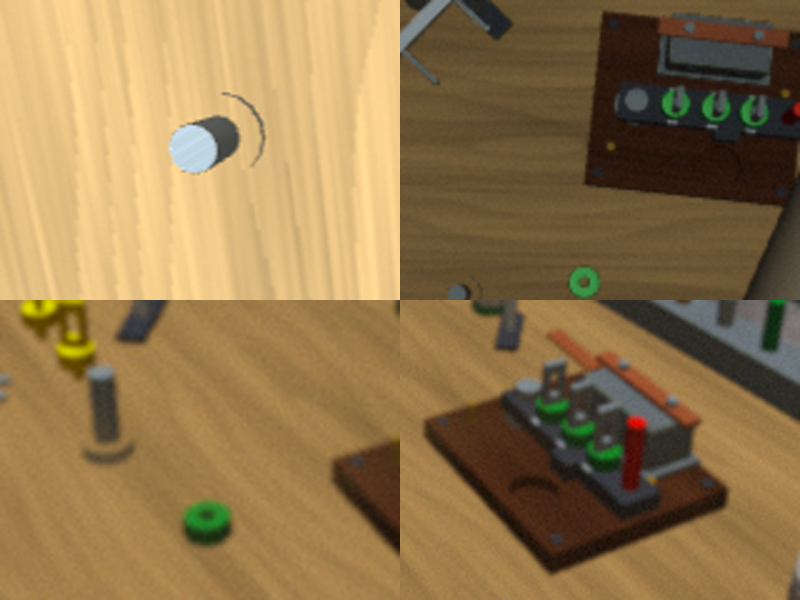

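The bolt has been knocked about 35 mm towards the base but still stands upright. The three rollers are seated, the arm is closed beside the housing, and the recess is clear.

Run:
```python
from h import *
c=lc("w14"); f=cv2.imread("pics/w14.png"); uv=np.array([192.2,122.6])
w=back("wrist",uv,.08,c)[0]; print(w.round(4),np.hypot(*w[:2]))
print(tri(ray("wrist",uv,c),ray("side",(180,191.9))), back("side",(180,191.9),.08))
az=np.degrees(np.arctan2(w[1],w[0])); print(az); go((w[0],w[1],.2),az-90)
print(proj("wrist",[w-[0,0,.08]],c), "arc right edge px",(115+264/2.5,63+132/2.5), back("wrist",(115+264/2.5,63+132/2.5),.014,c), r.get_obs()["joints"].round(2))
```

```text
[0.3822 0.1517 0.08  ] 0.41120285935809814
(array([0.38206373, 0.15151476, 0.0785894 ]), np.float64(0.000442121719002484)) [[0.38131408 0.1491287  0.08      ]]
21.652205939508367
at [0.4536 0.0968 0.2651] yaw -5.4 tilt 0.1 clock 49.8 d [ 47.9 -76.2  65.1]  rz 62.9
[[204.99110761 116.71714054]] arc right edge px (220.6, 115.8) [[0.40524942 0.15185679 0.014     ]] [-0.72  0.07  0.4   2.   -0.03  1.08 -0.4 ]
```

Call:
step_arm([
  {"rx":0,"ry":0,"rz":9.1,"dx":0,"dy":0,"dz":0,"gripper":0.2},
  {"rx":0,"ry":0,"rz":9.1,"dx":0,"dy":0,"dz":0,"gripper":0.2},
  {"rx":0,"ry":0,"rz":9.1,"dx":0,"dy":0,"dz":0,"gripper":0.2},
  {"rx":0,"ry":0,"rz":9.1,"dx":0,"dy":0,"dz":0,"gripper":0.2},
  {"rx":0,"ry":0,"rz":9.1,"dx":0,"dy":0,"dz":0,"gripper":0.2},
  {"rx":0,"ry":0,"rz":9.1,"dx":0,"dy":0,"dz":0,"gripper":0.2},
  {"rx":0,"ry":0,"rz":9.1,"dx":0,"dy":0,"dz":0,"gripper":0.2},
  {"rx":0,"ry":0,"rz":0,"dx":0,"dy":0,"dz":0,"gripper":0.2},
])

```text
clock: 50.82
tcp_pos: [0.4537, 0.0971, 0.2655]
orientation: [3.089, 0.571, -0.001]
contact_force: [-0.1, -0.2, -0.4]
grip_width: 0.0512
gripper_force: 0.0
```

Run:
```python
from h import *
go((.3843,.1525,.15),-68.3,5)
```

```text
at [0.4537 0.0971 0.2655] yaw -69.0 tilt 0.0 clock 50.8 d [-45.  -76.6 115.5] [ -9.   -15.32  23.1 ] rz -0.7
```

Call:
step_arm([
  {"rx":0,"ry":0,"rz":0,"dx":0,"dy":-19,"dz":20,"gripper":0.2},
  {"rx":0,"ry":0,"rz":0,"dx":-10,"dy":-19,"dz":20,"gripper":0.2},
  {"rx":0,"ry":0,"rz":0,"dx":-10,"dy":-19,"dz":20,"gripper":0.2},
  {"rx":0,"ry":0,"rz":0,"dx":-10,"dy":-19.6,"dz":20,"gripper":0.2},
  {"rx":0,"ry":0,"rz":0,"dx":-10,"dy":0,"dz":20,"gripper":0.2},
  {"rx":0,"ry":0,"rz":0,"dx":-5,"dy":0,"dz":15,"gripper":0.2},
  {"rx":0,"ry":0,"rz":0,"dx":0,"dy":0,"dz":0,"gripper":0.2},
  {"rx":0,"ry":0,"rz":0,"dx":0,"dy":0,"dz":0,"gripper":0.2},
])

```text
clock: 51.82
tcp_pos: [0.3849, 0.1535, 0.1512]
orientation: [-3.089, -0.573, -0.001]
contact_force: [0.7, -0.1, 0.2]
grip_width: 0.0515
gripper_force: 0.0
```

Run:
```python
from h import *
go((.3843,.1525,.037),-68.3,5); print(r.get_obs()["joints"].round(2))
```

```text
at [0.3849 0.1535 0.1512] yaw -69.0 tilt 0.1 clock 51.8 d [ -1.    0.7 114.2] [-0.2   0.14 22.84] rz -0.7
[-0.86  0.13  0.36  2.24 -0.07  0.78 -1.66]
```

Call:
step_arm([
  {"rx":0,"ry":0,"rz":0,"dx":-1,"dy":0.7,"dz":20,"gripper":0.2},
  {"rx":0,"ry":0,"rz":0,"dx":0,"dy":0,"dz":20,"gripper":0.2},
  {"rx":0,"ry":0,"rz":0,"dx":0,"dy":0,"dz":15,"gripper":0.2},
  {"rx":0,"ry":0,"rz":0,"dx":0,"dy":0,"dz":0,"gripper":0.2},
  {"rx":0,"ry":0,"rz":0,"dx":0,"dy":0,"dz":0,"gripper":0.2},
])

```text
clock: 52.45
tcp_pos: [0.3842, 0.1528, 0.0965]
orientation: [-3.089, -0.572, -0.002]
contact_force: [-0.8, -0.7, -0.6]
grip_width: 0.0513
gripper_force: 0.0
```

Run:
```python
from h import *
go((.3843,.1525,.037),-68.3,5); print(r.get_obs()["joints"].round(2))
c,f=shot("w15"); u,v=proj("wrist",[(.382,.1516,.08)],c)[0]; g=f[int(v)-40:int(v)+40,int(u)-40:int(u)+40]; h=cv2.cvtColor(g,cv2.COLOR_BGR2HSV)
m=((h[...,1]<60)&(h[...,2]>120)).astype(np.uint8); n,l,st,ce=cv2.connectedComponentsWithStats(m)
for i in range(1,n):
  if st[i][4]>80: p=ce[i]+[int(u)-40,int(v)-40]; print(p.round(1),st[i].tolist(),back("wrist",p,.08,c)[0].round(4))
print(u,v)
```

```text
at [0.3842 0.1528 0.0965] yaw -69.0 tilt 0.1 clock 52.5 d [-0.1  0.3 59.5] [-0.02  0.06 11.9 ] rz -0.7
[-0.83  0.24  0.34  2.28 -0.14  0.63 -1.59]
[260.4 230.1] [23, 25, 34, 31, 778] [0.3823 0.1523 0.08  ]
261.2141930651218 230.87559950805525
```

Call:
step_arm([
  {"rx":0,"ry":0,"rz":0,"dx":0,"dy":0,"dz":20,"gripper":0.2},
  {"rx":0,"ry":0,"rz":0,"dx":0,"dy":0,"dz":20,"gripper":0.2},
  {"rx":0,"ry":0,"rz":0,"dx":0,"dy":0,"dz":14,"gripper":0.2},
  {"rx":0,"ry":0,"rz":0,"dx":0,"dy":0,"dz":8,"gripper":0.2},
  {"rx":0,"ry":0,"rz":0,"dx":0,"dy":0,"dz":0,"gripper":-1},
  {"rx":0,"ry":0,"rz":0,"dx":0,"dy":0,"dz":0,"gripper":-1},
  {"rx":0,"ry":0,"rz":0,"dx":0,"dy":0,"dz":0,"gripper":-1},
  {"rx":0,"ry":0,"rz":0,"dx":0,"dy":0,"dz":0,"gripper":-1},
  {"rx":0,"ry":0,"rz":0,"dx":0,"dy":0,"dz":0,"gripper":-1},
], grip_force=60)

```text
clock: 53.62
tcp_pos: [0.3838, 0.1525, 0.0342]
orientation: [-3.089, -0.572, -0.001]
contact_force: [-0.6, -1.6, 6.6]
grip_width: 0.0205
gripper_force: 58.7
```

Run:
```python
from h import *
arm(); go((.3843,.1525,.15),-68.3,5); print(r.get_obs()["joints"].round(2))
```

```text
arm r 0.3044 ang 138.16 F [-0.6 -1.6  6.6] w 0.020535191719316843
at [0.3838 0.1525 0.0342] yaw -69.0 tilt 0.0 clock 53.6 d [   0.6    0.2 -115.8] [  0.12   0.04 -23.16] rz -0.7
[-0.77  0.37  0.28  2.32 -0.23  0.47 -1.51]
```

Call:
step_arm([
  {"rx":0,"ry":0,"rz":0,"dx":0,"dy":0,"dz":-20,"gripper":-1},
  {"rx":0,"ry":0,"rz":0,"dx":0,"dy":0,"dz":-35,"gripper":-1},
  {"rx":0,"ry":0,"rz":0,"dx":8,"dy":0,"dz":-40,"gripper":-1},
  {"rx":0,"ry":0,"rz":7,"dx":15,"dy":0,"dz":-40,"gripper":-1},
  {"rx":0,"ry":0,"rz":7,"dx":15,"dy":0,"dz":-15,"gripper":-1},
  {"rx":0,"ry":0,"rz":7,"dx":15,"dy":0,"dz":0,"gripper":-1},
  {"rx":0,"ry":0,"rz":0,"dx":0,"dy":0,"dz":0,"gripper":-1},
])

```text
clock: 54.5
tcp_pos: [0.4346, 0.1662, 0.1836]
orientation: [3.141, 0.001, 0.0]
contact_force: [-0.9, 0.3, -2.9]
grip_width: 0.0207
gripper_force: 59.0
```

Run:
```python
from h import *
arm(); go((.5400,-.1522,.17),-90,10)
```

```text
arm r 0.2791 ang 129.07 F [-0.9  0.3 -2.9] w 0.02066090245759215
at [0.4346 0.1662 0.1836] yaw -90.0 tilt 0.0 clock 54.5 d [105.3 318.4  13.7] [10.53 31.84  1.37] rz 0.0
```

Call:
step_arm([
  {"rx":0,"ry":0,"rz":0,"dx":10.5,"dy":31.8,"dz":0,"gripper":-1},
  {"rx":0,"ry":0,"rz":0,"dx":10.5,"dy":31.8,"dz":0,"gripper":-1},
  {"rx":0,"ry":0,"rz":0,"dx":10.5,"dy":31.8,"dz":0,"gripper":-1},
  {"rx":0,"ry":0,"rz":0,"dx":10.5,"dy":31.8,"dz":0,"gripper":-1},
  {"rx":0,"ry":0,"rz":0,"dx":10.5,"dy":31.8,"dz":0,"gripper":-1},
  {"rx":0,"ry":0,"rz":0,"dx":10.5,"dy":31.8,"dz":0,"gripper":-1},
  {"rx":0,"ry":0,"rz":0,"dx":10.5,"dy":31.8,"dz":0,"gripper":-1},
  {"rx":0,"ry":0,"rz":0,"dx":10.5,"dy":31.8,"dz":0,"gripper":-1},
  {"rx":0,"ry":0,"rz":0,"dx":10.5,"dy":31.8,"dz":10,"gripper":-1},
  {"rx":0,"ry":0,"rz":0,"dx":10.8,"dy":32,"dz":20,"gripper":-1},
  {"rx":0,"ry":0,"rz":0,"dx":0,"dy":0,"dz":20,"gripper":-1},
  {"rx":0,"ry":0,"rz":0,"dx":0,"dy":0,"dz":20,"gripper":-1},
  {"rx":0,"ry":0,"rz":0,"dx":0,"dy":0,"dz":0,"gripper":-1},
  {"rx":0,"ry":0,"rz":0,"dx":0,"dy":0,"dz":0,"gripper":-1},
])

```text
clock: 56.25
tcp_pos: [0.5393, -0.1519, 0.114]
orientation: [-3.141, -0.001, 0.0]
contact_force: [0.3, -0.8, -2.6]
grip_width: 0.0205
gripper_force: 59.2
```

Run:
```python
from h import *
arm(); go((.5400,-.1522,.0612),-90,10)
c,f=shot("w16"); u,v=proj("wrist",[(.5385,-.1522,.025)],c)[0]
t=r.get_obs()["tcp_pos"]
# bolt top seen vs expected
a,b=proj("wrist",[t+[-.0015,0,.0458]],c)[0]; g=f[int(b)-40:int(b)+40,int(a)-40:int(a)+40]; h=cv2.cvtColor(g,cv2.COLOR_BGR2HSV)
m=((h[...,1]<60)&(h[...,2]>120)).astype(np.uint8); n,l,st,ce=cv2.connectedComponentsWithStats(m)
for i in range(1,n):
  if st[i][4]>80: p=ce[i]+[int(a)-40,int(b)-40]; print(p.round(1),st[i].tolist(),((back("wrist",p,t[2]+.0458,c)[0]-t)*1e3).round(1))
```

```text
arm r 0.1239 ang -125.05 F [ 0.3 -0.8 -2.6] w 0.020530605182762438
at [ 0.5393 -0.1519  0.114 ] yaw -90.0 tilt 0.0 clock 56.2 d [ 0.7  0.3 52.8] [0.07 0.03 5.28] rz 0.0
[260.  291.1] [17, 18, 48, 43, 1606] [-0.6  0.3 45.8]
```

Call:
step_arm([
  {"rx":0,"ry":0,"rz":0,"dx":0.3,"dy":0.3,"dz":20,"gripper":-1},
  {"rx":0,"ry":0,"rz":0,"dx":0,"dy":0,"dz":20,"gripper":-1},
  {"rx":0,"ry":0,"rz":0,"dx":0,"dy":0,"dz":10,"gripper":-1},
  {"rx":0,"ry":0,"rz":0,"dx":0,"dy":0,"dz":3,"gripper":-1},
  {"rx":0,"ry":0,"rz":0,"dx":0,"dy":0,"dz":3,"gripper":-1},
  {"rx":0,"ry":0,"rz":0,"dx":0,"dy":0,"dz":2,"gripper":-1},
  {"rx":0,"ry":0,"rz":0,"dx":0,"dy":0,"dz":0,"gripper":-1},
])

```text
clock: 57.18
tcp_pos: [0.5399, -0.1524, 0.0559]
orientation: [-3.142, 0.001, -0.0]
contact_force: [-0.3, -0.8, -2.9]
grip_width: 0.0205
gripper_force: 59.4
```

Foot is 3 mm into the recess with no contact. Next the rest of the way.

Call:
step_arm([
  {"rx":0,"ry":0,"rz":0,"dx":0,"dy":0,"dz":4,"gripper":-1},
  {"rx":0,"ry":0,"rz":0,"dx":0,"dy":0,"dz":3,"gripper":-1},
  {"rx":0,"ry":0,"rz":0,"dx":0,"dy":0,"dz":2.5,"gripper":-1},
  {"rx":0,"ry":0,"rz":0,"dx":0,"dy":0,"dz":1.5,"gripper":-1},
  {"rx":0,"ry":0,"rz":0,"dx":0,"dy":0,"dz":1,"gripper":-1},
  {"rx":0,"ry":0,"rz":0,"dx":0,"dy":0,"dz":0,"gripper":-1},
])

```text
clock: 57.92
tcp_pos: [0.5398, -0.1525, 0.0443]
orientation: [-3.141, 0.001, -0.0]
contact_force: [-2.4, 0.8, 5.6]
grip_width: 0.0202
gripper_force: 60.3
```

Call:
step_arm([
  {"rx":0,"ry":0,"rz":0,"dx":0,"dy":0,"dz":0,"gripper":0.2},
  {"rx":0,"ry":0,"rz":0,"dx":0,"dy":0,"dz":0,"gripper":0.2},
  {"rx":0,"ry":0,"rz":0,"dx":0,"dy":0,"dz":0,"gripper":0.2},
  {"rx":0,"ry":0,"rz":0,"dx":0,"dy":0,"dz":0,"gripper":0.2},
  {"rx":0,"ry":0,"rz":0,"dx":0,"dy":0,"dz":-20,"gripper":0.2},
  {"rx":0,"ry":0,"rz":0,"dx":0,"dy":0,"dz":-40,"gripper":0.2},
  {"rx":0,"ry":0,"rz":0,"dx":0,"dy":0,"dz":-50,"gripper":0.2},
  {"rx":0,"ry":0,"rz":0,"dx":0,"dy":0,"dz":-60,"gripper":0.2},
  {"rx":0,"ry":0,"rz":0,"dx":0,"dy":0,"dz":0,"gripper":0.2},
  {"rx":0,"ry":0,"rz":0,"dx":0,"dy":0,"dz":0,"gripper":0.2},
])

```text
clock: 59.18
tcp_pos: [0.5395, -0.1521, 0.2134]
orientation: [-3.141, 0.0, 0.0]
contact_force: [-0.5, 0.1, -0.7]
grip_width: 0.0512
gripper_force: 0.0
```

Run:
```python
from h import *
c,f=shot("w17"); h=cv2.cvtColor(f,cv2.COLOR_BGR2HSV)
u,v=proj("wrist",[(.5385,-.1522,.09)],c)[0]
m=((h[...,1]<60)&(h[...,2]>150)).astype(np.uint8); n,l,st,ce=cv2.connectedComponentsWithStats(m)
for i in range(1,n):
  if st[i][4]>80 and np.hypot(*(ce[i]-[u,v]))<30: print("bolt top",ce[i].round(1),(u,v),st[i].tolist(),back("wrist",ce[i],.09,c)[0].round(4))
m=cv2.inRange(h,(0,180,90),(6,255,255));n,l,st,ce=cv2.connectedComponentsWithStats(m)
print("red",[(ce[i].round(1).tolist(),st[i].tolist()) for i in range(1,n) if st[i][4]>80], proj("wrist",[(.5935,-.2298,.128),(.5935,-.2298,.053)],c))
m=cv2.inRange(h,(45,100,40),(80,255,255));n,l,st,ce=cv2.connectedComponentsWithStats(m)
print("green",[(ce[i].round().tolist(),st[i].tolist()) for i in range(1,n) if st[i][4]>80])
d=np.array([np.cos(np.radians(-95.34)),np.sin(np.radians(-95.34))])
print("expect",[proj("wrist",[(*(np.array([.61,-.0505])+k*d),.071)],c)[0].round() for k in(.045,.091,.137)])
```

```text
bolt top [260.7 180.6] (np.float64(260.6231002960666), np.float64(180.1223894815165)) [251, 171, 21, 20, 341] [ 0.5381 -0.1523  0.09  ]
red [([350.6, 122.7], [329, 110, 41, 28, 734]), ([448.5, 263.0], [409, 249, 79, 28, 1375])] [[360.37785679 125.97113239]
 [337.16102565 117.84576546]]
green [([209.0, 104.0], [189, 88, 32, 36, 512]), ([251.0, 109.0], [233, 93, 35, 36, 682]), ([293.0, 113.0], [279, 98, 36, 35, 552]), ([143.0, 263.0], [128, 248, 31, 31, 704])]
expect [array([200., 106.]), array([249., 111.]), array([297., 115.])]
```

```bash
python3 -c "
from bench import r
print(r.hand_in())"
```

```text
the job is handed in; nothing more can be done
None
```

The job is handed in at about 59 s of robot time: all three rollers are seated on the swing arm, the arm is closed, and the lock bolt (which had been knocked aside) is down in its recess; no verdict came back.

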